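# Bring the ratchet drawing board down to its second notch

### The job

The tilting drawing board stands too steep: set it propped in its second notch up from flat. Its ratchet lets it down only after the board has been lifted past its top notch, which throws the pawl out, and lowered by hand (not let fall) until it lies fully flat, which lets the pawl in again; the spirit level lying on the stand under the board is in the way, so lift it out and lay it down on the shelf, wholly clear of the board and its stand. Leave everything else where it is.

Things in the scene. Friction and masses are not known exactly. Their poses are not given: they have to be found in the camera images.
- board (a joint): Angle of the drawing board, rad: 0 flat, grows as its free edge (robot side; hinge on the far side) is raised. Notches hold it at 0.24, 0.45, 0.66, 0.87 and 1.08; let go between two, it drops to the lower. Above 1.27 the pawl is thrown out: the board then sinks by its own weight at any angle; hard stop 1.39. Below 0.05 the pawl comes in again. Raised faster than 1.5 rad/s the pawl may jump out early.
- board_edge (a point): Middle of the free edge of the plywood board, at half its thickness, 193 mm from the hinge axis. Board 260 wide, 190 deep, 12 mm thick, 0.55 kg; about 3 N lifts the edge. Its axes turn with the board: y along the edge and hinge, x from edge to hinge, z out of the board's upper face (the face with the paper).
- stand_hinge (a point): Middle of the hinge axis, 125 mm above the shelf. Axes of the stand: x level, from the robot's side to the far side, square to the hinge; y along the hinge; z up. At board angle a the edge lies at x -193 cos a, z 193 sin a (mm) from here. With the board flat its underside is at 119 mm and nothing stands below its edge, so a finger can hook under it.
- stand_foot (a point): Centre of the fixed green stand, on the shelf; same axes as stand_hinge, which lies at x 90, z 125 mm from it. Footprint x -105 to 215, y -158 to 174 mm. Cheeks 90 mm high along x -105 to 105 at both sides; between them two cross rails along y, tops 90 mm up, at x -70 and 30 (18 mm wide); Toothed quadrant and pawl on the far +y side, to 220 mm high; the red ball leans away from the robot when the pawl is in.
- level_mid (a point): Centre of the yellow spirit level, a bar 180 long, 22 wide, 45 mm high, 0.22 kg; x along it, z up. It starts standing on edge across the stand's two cross rails (its underside 90 mm above the shelf), roughly square to the hinge, its near end sticking out below the board's free edge; from notch 1.08 its middle can be gripped from above.
- level_end_a (a point): Middle of the level's +x end face, 90 mm from level_mid.
- level_end_b (a point): Middle of the level's -x end face, 90 mm from level_mid.
- tin: Tin of roofing nails with a red lid, shut, diameter 93, 100 mm high; origin at the centre of its underside. Leave it.
- bottle: White glue bottle, diameter 64, 170 mm high; origin at the centre of its underside. Leave it.
- peg_a: Square wooden peg lying down, 180 long (x from -85 to 90), 30 wide and high, point towards its +x; origin at its underside. Leave it.
- peg_b: The other wooden peg, the same. Leave it.
- hammer: Claw hammer lying flat, handle along x from -148 to 110, head at x 122, reaching y -50 to 80, 27 mm high; origin at its underside. Leave it.
- tray_rim (a point): Middle of the outer rim, 152 mm up, of the dark tray drawn out of the grey toolbox at the robot's right (fixed, 400 long, lid standing open to 370 mm). Tray and toolbox run 200 mm either way along this point's x and 290 mm back towards its -y.
There are look-alikes about, which are no part of the job. What is meant by the part that bears level_mid is not pink, and is the smaller of those in its own colour.

How it is judged:
On the way, in this order (a step that is already met when the one before it is completed fails the run):
1. the board is lifted past its top notch until the pawl is thrown out (value of joint board above 1.29 rad), for 0.1 s.
2. the board is lowered fully flat, which lets the pawl in again (value of joint board below 0.05 rad), for 0.1 s.
At the end, for the whole second after the job is handed in: The board rests in its second notch from flat (0.45 rad, within 0.40 to 0.53), held by the pawl and at rest; the level lies or stands at rest on the shelf (its centre below 35 mm), its centre and both ends outside the stand's footprint (value of joint board between 0.4 and 0.53 rad and velocity of joint board between -0.05 and 0.05 rad/s and height (world z) of level_mid below 0.035 m and linear speed of level below 0.03 m/s and (x of level_mid in the frame of stand_foot below -0.105 m or x of level_mid in the frame of stand_foot above 0.215 m or y of level_mid in the frame of stand_foot below -0.158 m or y of level_mid in the frame of stand_foot above 0.174 m) and (x of level_end_a in the frame of stand_foot below -0.105 m or x of level_end_a in the frame of stand_foot above 0.215 m or y of level_end_a in the frame of stand_foot below -0.158 m or y of level_end_a in the frame of stand_foot above 0.174 m) and (x of level_end_b in the frame of stand_foot below -0.105 m or x of level_end_b in the frame of stand_foot above 0.215 m or y of level_end_b in the frame of stand_foot below -0.158 m or y of level_end_b in the frame of stand_foot above 0.174 m)); the robot touches nothing.
It fails at once if the tin, bottle, pegs or hammer are pushed more than 25 mm (distance of any of tin, bottle, peg_a, peg_b, hammer from where it was at the start of the episode above 0.025 m).
It fails at once if the board is let fall (faster than 2.05 rad/s below the first notch) instead of being lowered (value of joint board between 0.15 and 0.22 rad and velocity of joint board below -2.05 rad/s).
It fails at once if the level is dropped (falls freely faster than 0.9 m/s) (linear speed of level above 0.9 m/s and contact force between level and the fingers below 0.1 N).
It also fails if it takes over 72 s, if anything falls off the work surface, if the arm or the gripper's body presses on something with over 40 N, if the wrist force passes 120 N, or if a joint passes its speed limit or range.

### The arm

A 6-joint arm with a two-finger parallel gripper is mounted at the origin on the work surface. World frame = base frame: x ahead of the robot, y to its left, z up, the work surface at z = 0. Lengths are in m, angles in rad, forces in N, time in s.
With the tool pointing down it reaches from about 0.425 to 0.95 m from the base axis. Payload 14.7 kg.
Tool frame: the origin (TCP) lies on the centre line of the jaws, within the pads' length; the fingertips stand 11 mm ahead of it and the grasp point (between the pads) lies 8 mm behind it; z points along the fingers, y is the direction in which the jaws open and shut (so a half turn about z gives the same grasp; the last joint's range is limited). The gripper opens to 85 mm and grips with 20 to 120 N. Pads are 22 mm wide; open, the fingers measure 114 mm over their backs; the gripper's body (76 mm by 85 mm) begins 54 mm behind the grasp point. The pads swing forward as they close: fully open they stand 13 mm farther back than shut.
Start: joints at [-1.233, 0.48, 1.596, -0, 1.065, -0.047], TCP at [0.244, -0.602, 0.242] pointing down, gripper open.
Joint ranges: [-2.75, 2.75], [-0.82, 2.05], [0.23, 2.67], [-1.56, 4.7], [0.09, 2.69], [-2.92, 2.92]. Speed limits (rad/s): [1.89, 1.89, 2.39, 3.01, 3.01, 3.01].

### API

Orientations are given as a rotation vector (axis times angle).
In Python, from station import robot gives the robot as it stands. The module is installed in compiled form; this text tells all that it offers.
- The arm moves only by the tool move_arm, never from a script. Its argument "commands" is a list of rows, each an object with "translation": the shift along the tool's x, y, z in mm, a list of three; "roll": the turn about the tool's z in degrees; "gripper": the opening, from 0 (shut) to 1 (fully open). A call has 1 to 10 rows; each row shifts and turns the pose as measured when the row begins, along the tool's axes as they then stand; what a row does not reach is not made up. A row lasts 1/12 s, in which the tool goes at most 41.7 mm and 7.16 degrees, less where a joint would pass 70% of its speed; a pose out of reach is approached as far as the arm can. A call with a gripper value outside its range is refused whole. The fingers move at their own pace and stop on an object; "force" is the grip in N (left out, the last holds). Time passes only in rows, so rows that do not move let the fingers close. It gives the time, the measured TCP pose, the force and the opening at its end, in the units of the state.
- robot.state(): the state, without advancing time (a new reading comes with each control period).
- robot.capture(name): name is "side" or "top" or "wrist"; returns the picture (480x640x3 uint8, red, green, blue); there is no depth.
- robot.get_calibration(name): a dict with "fx", "fy", "cx", "cy" (pixels), "xyz" and "orientation" of the camera in the world. Camera axes: x right, y up, looking along -z (the intrinsics and any distortion apply to the point x, -y, -z); pixel columns grow to the right and rows downward; lengths in m; the calibration is good to about 2 mm. A picture is of the moment at which its call begins: read the wrist's pose just before it. get_calibration takes no time and is no camera call; for the wrist camera it gives the pose at the moment of the call.
- robot.hand_in(): hands the job in, once; it reports no verdict.
Trained networks look in the newest picture that a camera, given by its name, has taken for a name from the list of things; names that differ only in an ending like _2 or _b are one class to them, and where a whole thing is asked for, a point or a joint stands for the part that bears it (a point fixed in the world has none). Each returns a list of dicts, best first, with "score" (0 to 1); they miss things now and then, are a little off and sometimes report something else, mostly with a low value. They report only what shows in the picture. A call takes as long as a camera call. They do not tell look-alikes from the thing itself.
- robot.regions_of(camera, name): "pixels" (480x640 bool, what is visible of it) and "bbox" ([centre column, centre row, width, height] in pixels, round what is visible of it).
The state is a dict: "t": time; "qpos": joint angles; "qvel": joint speeds; "joint_efforts": joint torques, N m; "ee_pos": TCP position; "tcp_rot": TCP orientation; "ft_force": force on the tool from outside, world axes, zero at the start; "moment": the same for the moment, N m; "grip_width": opening from 0.0 (shut) to 1.0 (fully open).
Only numpy, scipy, OpenCV 4.12 (cv2) and the standard library are available. Lean on these libraries where they do the work, as an engineer would, in place of code of your own. Each camera call takes 0.05 s, during which the arm holds its last target.

## Working session

There is one attempt and no reset: what is moved stays moved. The work goes in short steps, Python scripts to look and compute and a tool call to move; the robot and the scene stay as the last step left them, time stands still between calls to the robot, and variables do not carry over. Pictures are saved under pics/ and viewed, and the job is handed in when it is done.

Besides the shell and the picture viewer there is one more tool, called after "Emit:" in YAML: its name, and indented under it one key for each argument. move_arm: Moves the arm, as the interface text tells. Its arguments: {"type":"object","properties":{"commands":{"type":"array","items":{"type":"object","properties":{"translation":{"type":"array","items":{"type":"number"}},"roll":{"type":"number"},"gripper":{"type":"number"}}}},"force":{"type":"number"}},"required":["commands"]}

```bash
mkdir -p pics
python3 - <<'E'
from station import robot
import cv2
s=robot.state();print(s)
for n in("side","top","wrist"):
    im=robot.capture(n);cv2.imwrite(f"pics/{n}0.png",im[:,:,::-1]);print(n,robot.get_calibration(n))
E
```

```text
{'t': 0.0, 'qpos': array([-1.23259149e+00,  4.80842044e-01,  1.59688379e+00, -2.50961337e-05,
        1.06510340e+00, -4.65644677e-02]), 'qvel': array([ 7.28409903e-04, -8.69520399e-05,  8.21365906e-04,  2.12679532e-03,
        2.05489229e-03, -7.28329995e-04]), 'joint_efforts': array([-6.36025710e-03, -9.50661492e+01, -4.30193460e+01, -4.29424053e-04,
        1.22403097e-02,  1.23632049e-05]), 'ee_pos': array([ 0.24387214, -0.60207554,  0.24166207]), 'tcp_rot': array([-3.08243224e+00, -6.00458257e-01,  3.16226090e-04]), 'ft_force': array([-0.37545593, -0.46266837, -0.34390665]), 'moment': array([ 0.01602514, -0.03478945,  0.03364658]), 'grip_width': 1.0042193048913957}
side {'fx': 506.7743754407941, 'fy': 506.7743754407941, 'cx': 315.86445958707645, 'cy': 232.10148771559, 'xyz': array([0.27639188, 0.85357511, 1.2342834 ]), 'orientation': array([ 0.14894871, -0.92711422, -2.63994956])}
top {'fx': 566.1446754625924, 'fy': 566.1446754625924, 'cx': 322.42014786717095, 'cy': 238.86265540758748, 'xyz': array([0.48116172, 0.02397675, 1.42178997]), 'orientation': array([ 0.05872365, -0.07046362, -1.5441974 ])}
wrist {'fx': 430.76993874377666, 'fy': 430.76993874377666, 'cx': 317.8756468356689, 'cy': 245.25828225050853, 'xyz': array([ 0.30650609, -0.57554418,  0.37417218]), 'orientation': array([-0.23772162,  0.1600912 , -1.17863189])}
```

View pics/side0.png

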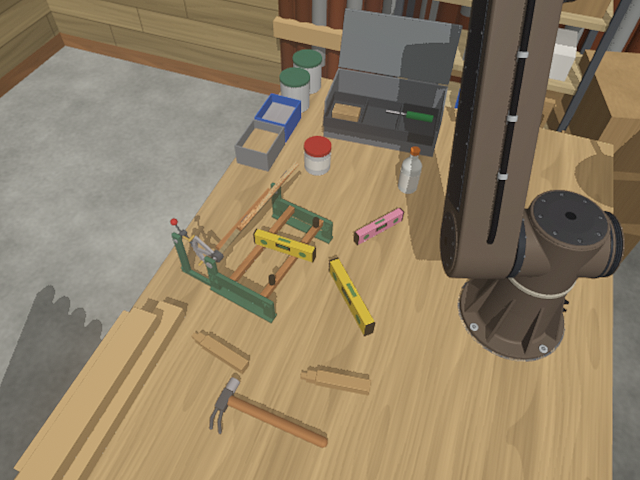

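View pics/top0.png

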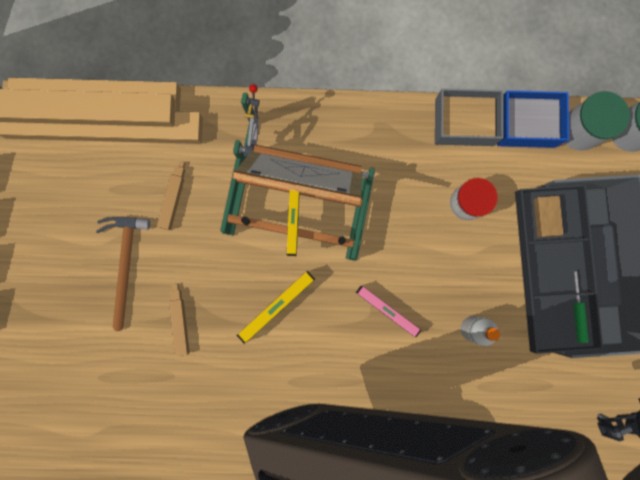

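View pics/wrist0.png

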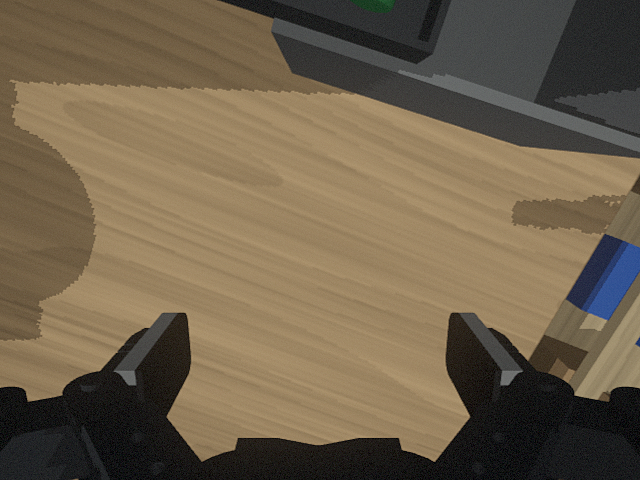

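Run:
```python
from station import robot
import cv2
a=cv2.imread("pics/top0.png")[75:275,205:405];cv2.imwrite("pics/tz.png",cv2.resize(a,None,fx=3,fy=3,interpolation=cv2.INTER_CUBIC))
a=cv2.imread("pics/side0.png")[160:340,160:360];cv2.imwrite("pics/sz.png",cv2.resize(a,None,fx=3,fy=3,interpolation=cv2.INTER_CUBIC))
for c in("top","side"):
  for n in ("board","level_mid"):
    for r in robot.regions_of(c,n):
      p=r["pixels"].astype('uint8');ct,_=cv2.findContours(p,0,2);m=max(ct,key=cv2.contourArea)
      print(c,n,round(r["score"],2),r["bbox"],cv2.boxPoints(cv2.minAreaRect(m)).round(1).tolist())
```

```text
top board 0.75 [299.7, 160.6, 131.6, 89.1] [[232.39999389648438, 177.0], [246.0, 113.80000305175781], [373.1000061035156, 141.3000030517578], [359.3999938964844, 204.5]]
top level_mid 0.94 [294.5, 222.8, 13.7, 67.7] [[286.0, 255.0], [289.0, 189.6999969482422], [300.29998779296875, 190.1999969482422], [297.29998779296875, 255.5]]
top level_mid 0.83 [388.6, 311.8, 67.5, 48.5] [[355.1000061035156, 291.79998779296875], [360.79998779296875, 284.29998779296875], [420.8999938964844, 329.3999938964844], [415.29998779296875, 337.0]]
top level_mid 0.67 [274.0, 308.0, 78.7, 69.8] [[235.5, 334.0], [307.1000061035156, 269.6000061035156], [315.6000061035156, 279.0], [244.0, 343.5]]
side board 0.98 [243.2, 213.4, 108.6, 102.7] [[181.8000030517578, 242.1999969482422], [296.1000061035156, 161.3000030517578], [317.5, 191.5], [203.3000030517578, 272.3999938964844]]
side level_mid 0.91 [349.8, 299.2, 44.6, 78.8] [[323.8999938964844, 263.8999938964844], [338.20001220703125, 256.1000061035156], [377.79998779296875, 328.70001220703125], [363.6000061035156, 336.5]]
side level_mid 0.82 [378.9, 224.4, 49.4, 34.7] [[349.1000061035156, 233.60000610351562], [401.1000061035156, 206.3000030517578], [407.70001220703125, 219.0], [355.70001220703125, 246.3000030517578]]
side level_mid 0.61 [285.0, 244.9, 60.0, 35.7] [[250.89999389648438, 242.6999969482422], [255.39999389648438, 228.3000030517578], [317.5, 248.1999969482422], [312.8999938964844, 262.6000061035156]]
```

View pics/tz.png

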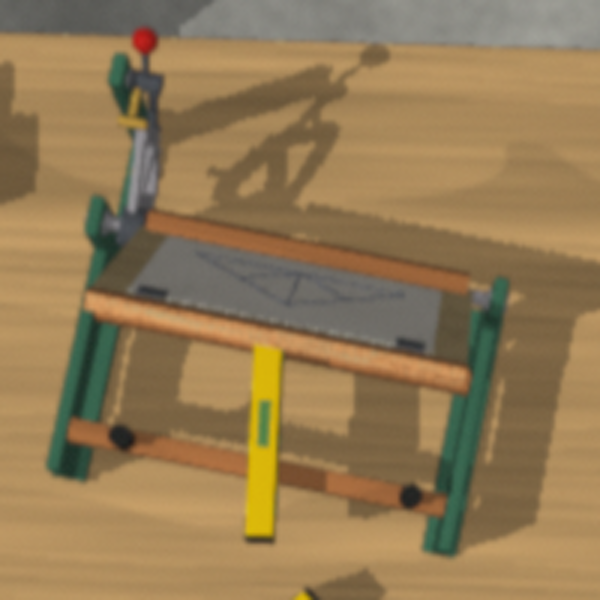

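View pics/sz.png

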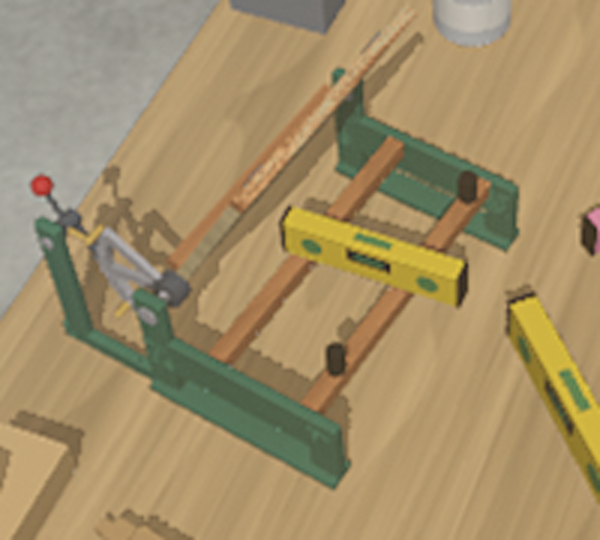

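```bash
cat > h.py <<'E'
import numpy as np,cv2
from scipy.spatial.transform import Rotation as R
from scipy.optimize import least_squares
from station import robot
CAL={n:robot.get_calibration(n) for n in("top","side")}
def proj(n,P,c=None):
    c=c or CAL[n];P=np.atleast_2d(P)
    q=R.from_rotvec(c["orientation"]).inv().apply(P-c["xyz"])
    return np.c_[c["cx"]+c["fx"]*q[:,0]/-q[:,2],c["cy"]+c["fy"]*-q[:,1]/-q[:,2]]
def back(n,uv,z,c=None):
    c=c or CAL[n];uv=np.atleast_2d(uv).astype(float)
    d=np.c_[(uv[:,0]-c["cx"])/c["fx"],-(uv[:,1]-c["cy"])/c["fy"],-np.ones(len(uv))]
    d=R.from_rotvec(c["orientation"]).apply(d)
    return c["xyz"]+d*((z-c["xyz"][2])/d[:,2])[:,None]
def hinge2world(p,P):   # p: hx,hy,yaw
    P=np.atleast_2d(P);c,s=np.cos(p[2]),np.sin(p[2])
    return np.c_[p[0]+c*P[:,0]-s*P[:,1],p[1]+s*P[:,0]+c*P[:,1],P[:,2]+.125]
def bpt(a,y,t=0,r=.193): # point on edge, t along board normal (+paper side)
    return [-r*np.cos(a)+t*np.sin(a),y,r*np.sin(a)+t*np.cos(a)]
E
python3 - <<'E'
from h import *
T=lambda *u:[(a/3+205,b/3+75) for a,b in u]
S=lambda *u:[(a/3+160,b/3+160) for a,b in u]
tu=T((88,292),(470,370),(85,312),(468,390)); su=S((243,203),(413,12))
rl=T((70,430),(445,503))
def f(p):
    a=p[3]
    b=[bpt(a,.13,.006),bpt(a,-.13,.006),bpt(a,.13,-.006),bpt(a,-.13,-.006)]
    e1=proj("top",hinge2world(p,b))-tu
    e2=proj("side",hinge2world(p,[bpt(a,.13,0),bpt(a,-.13,0)]))-su
    w=back("top",rl,.09)-[p[0],p[1],0]
    x=np.cos(p[2])*w[:,0]+np.sin(p[2])*w[:,1]
    return np.r_[e1.ravel(),e2.ravel(),(x+.16)*400]
r=least_squares(f,[.75,.05,-.2,1.08],loss="soft_l1");print(r.x,r.fun.round(1))
p=r.x
print("cheek near ends",back("top",T((68,475),(440,550)),.0),hinge2world(p,[[-.195,.15,-.125],[-.195,-.15,-.125]]))
# level: near-end top corners z .135 ; far at
L=back("top",T((246,537),(273,537),(255,346),(283,348)),.135);print("lev",L)
print("side near-end bottom/top",back("side",S((458,262),(283,210)),.135))
E
```

```text
[ 0.76561526  0.05388211 -0.17262533  1.07177335] [ 0.1  0.8 -0.4  0.2  0.4 -0.2 -0.9 -1.   0.1 -0.   0.5 -1.4 -0.4  0.2]
cheek near ends [[ 0.60666976  0.2537075   0.        ]
 [ 0.55171445 -0.05994762  0.        ]] [[ 0.59927889  0.23514769  0.        ]
 [ 0.54774811 -0.06039347  0.        ]]
lev [[0.55109412 0.09533343 0.135     ]
 [0.55162123 0.0748773  0.135     ]
 [0.69754969 0.09290477 0.135     ]
 [0.69657613 0.07144685 0.135     ]]
side near-end bottom/top [[0.55792243 0.07940819 0.135     ]
 [0.73045853 0.08098267 0.135     ]]
```

```bash
cat >> h.py <<'E'
def pose(s=None):
    s=s or robot.state();M=R.from_rotvec(s["tcp_rot"]).as_matrix()
    return s["ee_pos"],np.arctan2(M[1,0],M[0,0])
def plan(tgt,yaw_deg=None,n=None):
    p,y=pose();d=np.array(tgt)-p
    dy=0 if yaw_deg is None else np.degrees(np.angle(np.exp(1j*(np.radians(yaw_deg)-y))))
    n=n or max(1,int(np.ceil(max(np.linalg.norm(d)/.04,abs(dy)/7))))
    out=[]
    for i in range(n):
        a=y+np.radians(dy)*i/n;c,s=np.cos(a),np.sin(a);w=d/n*1000
        out.append(([int(round(v)) for v in(c*w[0]+s*w[1],s*w[0]-c*w[1],-w[2])],round(-dy/n,1)))
    print("pose",p.round(4),round(np.degrees(y),1),"n",n)
    for o in out:print(o)
E
python3 - <<'E'
from h import *
plan([.244,-.602,.40])
from station import robot
plan([.605,.083,.242],179.2,24)
E
```

```text
pose [ 0.244  -0.6024  0.2422] 22.0 n 4
([0, 0, -39], 0.0)
([0, 0, -39], 0.0)
([0, 0, -39], 0.0)
([0, 0, -39], 0.0)
pose [ 0.244  -0.6024  0.2422] 22.0 n 24
([25, -21, 0], np.float64(-6.5))
([27, -18, 0], np.float64(-6.5))
([29, -15, 0], np.float64(-6.5))
([30, -11, 0], np.float64(-6.5))
([31, -8, 0], np.float64(-6.5))
([32, -4, 0], np.float64(-6.5))
([32, -1, 0], np.float64(-6.5))
([32, 3, 0], np.float64(-6.5))
([32, 7, 0], np.float64(-6.5))
([31, 10, 0], np.float64(-6.5))
([29, 14, 0], np.float64(-6.5))
([27, 17, 0], np.float64(-6.5))
([25, 20, 0], np.float64(-6.5))
([23, 23, 0], np.float64(-6.5))
([20, 25, 0], np.float64(-6.5))
([17, 27, 0], np.float64(-6.5))
([14, 29, 0], np.float64(-6.5))
([10, 31, 0], np.float64(-6.5))
([7, 32, 0], np.float64(-6.5))
([3, 32, 0], np.float64(-6.5))
([0, 32, 0], np.float64(-6.5))
([-4, 32, 0], np.float64(-6.5))
([-8, 31, 0], np.float64(-6.5))
([-11, 30, 0], np.float64(-6.5))
```

Emit:
move_arm:
  commands:
    - {"translation":[0,0,-40],"gripper":1}
    - {"translation":[0,0,-40]}
    - {"translation":[0,0,-40]}
    - {"translation":[0,0,-40]}
    - {"translation":[25,-21,0],"roll":-6.5}
    - {"translation":[27,-18,0],"roll":-6.5}
    - {"translation":[29,-15,0],"roll":-6.5}
    - {"translation":[30,-11,0],"roll":-6.5}
    - {"translation":[31,-8,0],"roll":-6.5}
    - {"translation":[32,-4,0],"roll":-6.5}

```text
schema error: expected keys translation, roll, gripper
```

Emit:
move_arm:
  commands:
    - {"translation":[32,-1,0],"roll":-6.5}
    - {"translation":[32,3,0],"roll":-6.5}
    - {"translation":[32,7,0],"roll":-6.5}
    - {"translation":[31,10,0],"roll":-6.5}
    - {"translation":[29,14,0],"roll":-6.5}
    - {"translation":[27,17,0],"roll":-6.5}
    - {"translation":[25,20,0],"roll":-6.5}
    - {"translation":[23,23,0],"roll":-6.5}
    - {"translation":[20,25,0],"roll":-6.5}
    - {"translation":[17,27,0],"roll":-6.5}

```text
schema error: expected keys translation, roll, gripper
```

Run:
```python
from h import *
plan([.605,.083,.40],179.2)
```

```text
pose [ 0.244  -0.6024  0.2422] 22.0 n 23
([26, -22, -7], np.float64(-6.8))
([28, -19, -7], np.float64(-6.8))
([30, -15, -7], np.float64(-6.8))
([32, -11, -7], np.float64(-6.8))
([33, -7, -7], np.float64(-6.8))
([33, -4, -7], np.float64(-6.8))
([34, 0, -7], np.float64(-6.8))
([33, 4, -7], np.float64(-6.8))
([33, 8, -7], np.float64(-6.8))
([31, 12, -7], np.float64(-6.8))
([30, 16, -7], np.float64(-6.8))
([28, 19, -7], np.float64(-6.8))
([25, 22, -7], np.float64(-6.8))
([22, 25, -7], np.float64(-6.8))
([19, 28, -7], np.float64(-6.8))
([16, 30, -7], np.float64(-6.8))
([12, 31, -7], np.float64(-6.8))
([8, 33, -7], np.float64(-6.8))
([4, 33, -7], np.float64(-6.8))
([0, 34, -7], np.float64(-6.8))
([-4, 33, -7], np.float64(-6.8))
([-8, 33, -7], np.float64(-6.8))
([-12, 32, -7], np.float64(-6.8))
```

All keys are needed in each row.

Emit:
move_arm:
  commands:
    - {"translation":[0,0,-40],"roll":0,"gripper":1}
    - {"translation":[0,0,-40],"roll":0,"gripper":1}
    - {"translation":[0,0,-40],"roll":0,"gripper":1}
    - {"translation":[0,0,-40],"roll":0,"gripper":1}
    - {"translation":[25,-21,0],"roll":-6.5,"gripper":1}
    - {"translation":[27,-18,0],"roll":-6.5,"gripper":1}
    - {"translation":[29,-15,0],"roll":-6.5,"gripper":1}
    - {"translation":[30,-11,0],"roll":-6.5,"gripper":1}
    - {"translation":[31,-8,0],"roll":-6.5,"gripper":1}
    - {"translation":[32,-4,0],"roll":-6.5,"gripper":1}

```text
t: 1.18
ee_pos: [0.3335, -0.429, 0.4095]
tcp_rot: [2.691, 1.619, 0.0]
ft_force: [1.1, 0.1, -0.6]
grip_width: 1.003
```

Emit:
move_arm:
  commands:
    - {"translation":[32,-1,0],"roll":-6.5,"gripper":1}
    - {"translation":[32,3,0],"roll":-6.5,"gripper":1}
    - {"translation":[32,7,0],"roll":-6.5,"gripper":1}
    - {"translation":[31,10,0],"roll":-6.5,"gripper":1}
    - {"translation":[29,14,0],"roll":-6.5,"gripper":1}
    - {"translation":[27,17,0],"roll":-6.5,"gripper":1}
    - {"translation":[25,20,0],"roll":-6.5,"gripper":1}
    - {"translation":[23,23,0],"roll":-6.5,"gripper":1}
    - {"translation":[20,25,0],"roll":-6.5,"gripper":1}
    - {"translation":[17,27,0],"roll":-6.5,"gripper":1}

```text
t: 2.02
ee_pos: [0.4765, -0.123, 0.4109]
tcp_rot: [1.317, 2.847, -0.001]
ft_force: [1.0, -0.7, 0.6]
grip_width: 1.001
```

Run:
```python
from h import *
plan([.605,.083,.40],179.2)
```

```text
pose [ 0.4765 -0.123   0.4109] 130.3 n 7
([11, 33, 2], np.float64(-7.0))
([6, 34, 2], np.float64(-7.0))
([2, 35, 2], np.float64(-7.0))
([-2, 35, 2], np.float64(-7.0))
([-6, 34, 2], np.float64(-7.0))
([-10, 33, 2], np.float64(-7.0))
([-14, 32, 2], np.float64(-7.0))
```

Emit:
move_arm:
  commands:
    - {"translation":[11,33,0],"roll":-7,"gripper":1}
    - {"translation":[6,34,0],"roll":-7,"gripper":1}
    - {"translation":[2,35,0],"roll":-7,"gripper":1}
    - {"translation":[-2,35,0],"roll":-7,"gripper":1}
    - {"translation":[-6,34,0],"roll":-7,"gripper":1}
    - {"translation":[-10,33,0],"roll":-7,"gripper":1}
    - {"translation":[-14,32,0],"roll":-7,"gripper":1}
    - {"translation":[0,0,0],"roll":0,"gripper":1}

```text
t: 2.68
ee_pos: [0.6078, 0.1023, 0.4115]
tcp_rot: [-0.032, 3.135, -0.003]
ft_force: [-2.0, -0.1, -0.3]
grip_width: 1.002
```

Run:
```python
from h import *
plan([.605,.083,.25],179.2)
c=robot.get_calibration("wrist");im=robot.capture("wrist");cv2.imwrite("pics/w1.png",im[:,:,::-1])
for r in robot.regions_of("wrist","level_mid"):
  m=max(cv2.findContours(r["pixels"].astype('uint8'),0,2)[0],key=cv2.contourArea)
  b=cv2.boxPoints(cv2.minAreaRect(m));print(r["score"],b.round(0).tolist(),back("wrist",b,.135,c).round(4).tolist())
im=robot.capture("top");cv2.imwrite("pics/t1.png",im[:,:,::-1])
```

```text
pose [0.6078 0.1023 0.4115] -178.8 n 5
([1, -4, 32], np.float64(0.4))
([1, -4, 32], np.float64(0.4))
([1, -4, 32], np.float64(0.4))
([1, -4, 32], np.float64(0.4))
([1, -4, 32], np.float64(0.4))
0.88 [[286.0, 314.0], [290.0, 133.0], [315.0, 133.0], [311.0, 315.0]] [[0.7304, 0.0724, 0.135], [0.5488, 0.0763, 0.135], [0.5489, 0.0991, 0.135], [0.7305, 0.0981, 0.135]]
0.86 [[57.0, 1.0], [72.0, -20.0], [175.0, 55.0], [160.0, 76.0]] [[0.4445, -0.1217, 0.135], [0.4289, -0.1069, 0.135], [0.4853, -0.025, 0.135], [0.5023, -0.0395, 0.135]]
0.57 [[252.0, 81.0], [356.0, -23.0], [380.0, 0.0], [275.0, 105.0]] [[0.5056, 0.0417, 0.135], [0.4218, 0.131, 0.135], [0.4389, 0.1517, 0.135], [0.525, 0.0625, 0.135]]
```

View pics/w1.png

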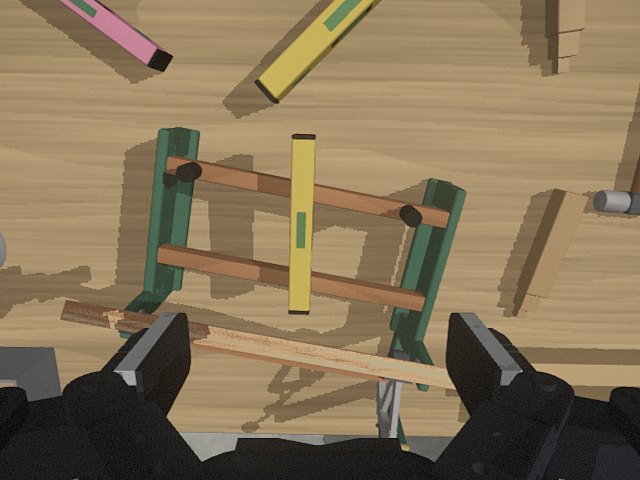

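Emit:
move_arm:
  commands:
    - {"translation":[0,-8,35],"roll":1,"gripper":1}
    - {"translation":[0,-8,35],"roll":1,"gripper":1}
    - {"translation":[0,0,35],"roll":0,"gripper":1}
    - {"translation":[0,0,35],"roll":0,"gripper":1}
    - {"translation":[0,0,30],"roll":0,"gripper":1}
    - {"translation":[0,0,0],"roll":0,"gripper":1}

```text
t: 3.33
ee_pos: [0.6058, 0.0731, 0.2411]
tcp_rot: [0.067, 3.126, -0.006]
ft_force: [-1.9, 0.8, -0.1]
grip_width: 0.995
```

Run:
```python
from h import *
plan([.610,.086,.109],179.2)
c=robot.get_calibration("wrist");im=robot.capture("wrist");cv2.imwrite("pics/w2.png",im[:,:,::-1])
```

```text
pose [0.6058 0.0731 0.2411] 177.5 n 4
([-1, 3, 33], np.float64(-0.4))
([-1, 3, 33], np.float64(-0.4))
([-1, 3, 33], np.float64(-0.4))
([-1, 3, 33], np.float64(-0.4))
```

View pics/w2.png

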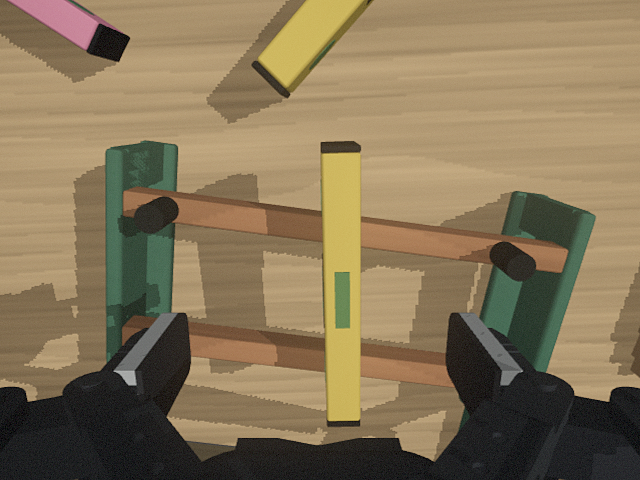

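Emit:
move_arm:
  commands:
    - {"translation":[-2,7,10],"roll":-1,"gripper":1}
    - {"translation":[-2,5,25],"roll":-0.5,"gripper":1}
    - {"translation":[0,0,30],"roll":0,"gripper":1}
    - {"translation":[0,0,30],"roll":0,"gripper":1}
    - {"translation":[0,0,15],"roll":0,"gripper":1}
    - {"translation":[0,0,0],"roll":0,"gripper":1}

```text
t: 3.88
ee_pos: [0.623, 0.0849, 0.1434]
tcp_rot: [0.027, 3.103, -0.003]
ft_force: [-0.9, -0.1, 1.1]
grip_width: 0.999
```

Run:
```python
from h import *
plan([.610,.086,.109],179.2)
c=robot.get_calibration("wrist");im=robot.capture("wrist");cv2.imwrite("pics/w3.png",im[:,:,::-1])
```

```text
pose [0.623  0.0849 0.1434] 179.0 n 1
([13, 1, 34], np.float64(-0.2))
```

View pics/w3.png

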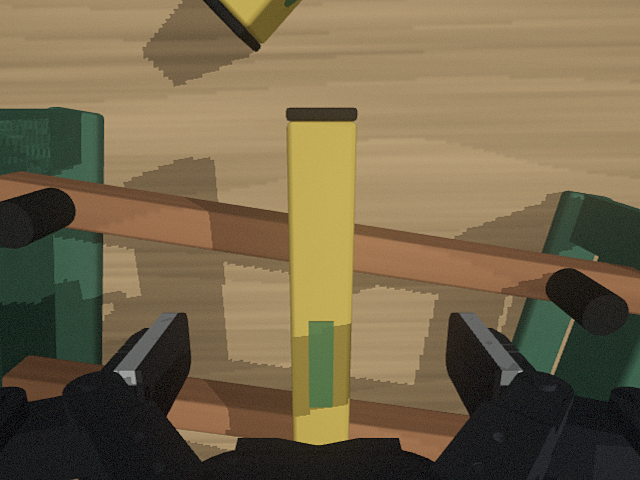

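Emit:
move_arm:
  commands:
    - {"translation":[6,0,8],"roll":0,"gripper":1}
    - {"translation":[6,0,8],"roll":0,"gripper":1}
    - {"translation":[2,0,8],"roll":0,"gripper":1}
    - {"translation":[0,0,0],"roll":0,"gripper":1}

```text
t: 4.27
ee_pos: [0.613, 0.0858, 0.1246]
tcp_rot: [0.026, 3.093, -0.001]
ft_force: [-0.3, 0.3, -1.3]
grip_width: 1.002
```

Run:
```python
from h import *
plan([.610,.086,.109],179.2)
print(robot.state())
```

```text
pose [0.613  0.0858 0.1246] 179.0 n 1
([3, 0, 16], np.float64(-0.2))
{'t': 4.2667, 'qpos': array([ 0.09344768,  0.55243148,  1.81483552, -0.00877302,  0.72638528,
       -1.45407071]), 'qvel': array([ 0.00123377, -0.03194184, -0.00861466,  0.00185423,  0.01681724,
       -0.00173662]), 'joint_efforts': array([ 1.22026060e-02, -9.35262895e+01, -3.46077132e+01, -3.98516329e-02,
       -1.17280047e+00,  2.22334330e-02]), 'ee_pos': array([0.61304037, 0.08577641, 0.12464108]), 'tcp_rot': array([ 2.60747062e-02,  3.09317934e+00, -1.42517323e-03]), 'ft_force': array([-0.32724434,  0.2693702 , -1.30204173]), 'moment': array([-0.02170106,  0.01162304,  0.05127423]), 'grip_width': 1.0015585558304068}
```

Emit:
move_arm:
  commands:
    - {"translation":[2,0,9],"roll":0,"gripper":1}
    - {"translation":[1,0,8],"roll":0,"gripper":1}
    - {"translation":[0,0,0],"roll":0,"gripper":1}

```text
t: 4.52
ee_pos: [0.6112, 0.0859, 0.1073]
tcp_rot: [0.026, 3.091, -0.001]
ft_force: [0.3, 0.4, -0.0]
grip_width: 1.0
```

Emit:
move_arm:
  commands:
    - {"translation":[0,0,0],"roll":0,"gripper":0}
    - {"translation":[0,0,0],"roll":0,"gripper":0}
    - {"translation":[0,0,0],"roll":0,"gripper":0}
    - {"translation":[0,0,0],"roll":0,"gripper":0}
    - {"translation":[0,0,0],"roll":0,"gripper":0}
    - {"translation":[0,0,0],"roll":0,"gripper":0}
  force: 110

```text
t: 5.02
ee_pos: [0.6116, 0.0858, 0.1073]
tcp_rot: [0.026, 3.091, -0.001]
ft_force: [-0.1, 0.7, -1.8]
grip_width: 0.246
```

Emit:
move_arm:
  commands:
    - {"translation":[0,0,-10],"roll":0,"gripper":0}
    - {"translation":[20,0,-5],"roll":0,"gripper":0}
    - {"translation":[20,0,0],"roll":0,"gripper":0}
    - {"translation":[20,0,0],"roll":0,"gripper":0}
    - {"translation":[0,0,-20],"roll":2,"gripper":0}
    - {"translation":[0,0,-20],"roll":2,"gripper":0}
    - {"translation":[0,0,-20],"roll":2,"gripper":0}
    - {"translation":[0,0,-20],"roll":2,"gripper":0}
    - {"translation":[0,0,0],"roll":0,"gripper":0}

```text
t: 5.77
ee_pos: [0.542, 0.0868, 0.2062]
tcp_rot: [0.252, 3.084, 0.004]
ft_force: [2.9, 0.7, -2.6]
grip_width: 0.247
```

Run:
```python
from h import *
plan([.549,.092,.240],170.3)
im=robot.capture("side");cv2.imwrite("pics/s2.png",im[:,:,::-1])
im=robot.capture("wrist");cv2.imwrite("pics/w4.png",im[:,:,::-1])
```

```text
pose [0.542  0.0868 0.2062] 170.7 n 1
([-6, 6, -34], np.float64(0.4))
```

View pics/s2.png

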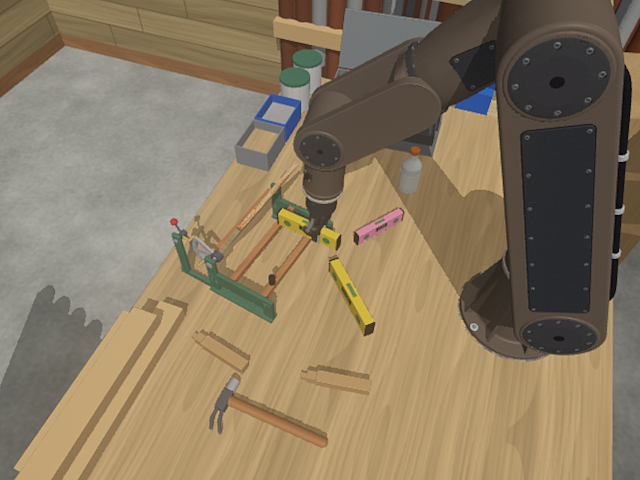

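View pics/w4.png

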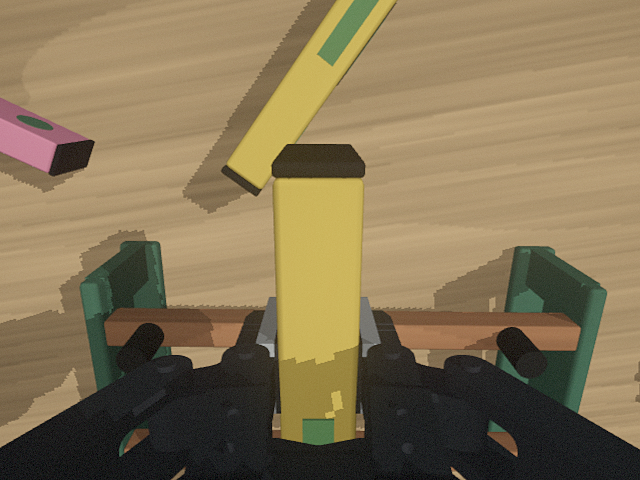

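```bash
cat >> h.py <<'E'
HP=[.76562,.05388,-.17263]
def tcp_for(a,r,L=.12,dz=.028):
    xl=-r*np.cos(a)-.006*np.sin(a)-L; z=r*np.sin(a)-.006*np.cos(a)-dz
    return hinge2world(HP,[[xl,0,z]])[0]
def steps(targets,yaw=None,n=1):
    """print rows going from measured pose through targets (world), assuming orientation stays"""
    s=robot.state();M=R.from_rotvec(s["tcp_rot"]).as_matrix();p=s["ee_pos"];_,y=pose(s)
    print("pose",p.round(4),"yaw",round(np.degrees(y),2),"tilt",round(np.degrees(np.arccos(-M[2,2])),2),"F",s["ft_force"].round(1),"loc",loc(p).round(4))
    if yaw is not None: print("roll needed",round(np.degrees(y)-yaw,1))
    for t in targets:
        for i in range(n):print(np.round(M.T@(np.array(t)-p)*1000/n,1).tolist(),end=" ")
        print();p=np.array(t)
def loc(p):
    c,s=np.cos(HP[2]),np.sin(HP[2]);d=p[:2]-HP[:2]
    return np.array([c*d[0]+s*d[1],-s*d[0]+c*d[1],p[2]-.125])
E
python3 - <<'E'
from h import *
a0=1.072
T=[tcp_for(a0,.163)+np.array([-.015,.003,0]),tcp_for(a0,.163),tcp_for(1.14,.163),tcp_for(1.2,.163),tcp_for(1.26,.163),tcp_for(1.32,.163),tcp_for(1.35,.163)]
steps(T,170.1)
E
```

```text
pose [0.541  0.0866 0.2032] yaw 170.82 tilt 2.56 F [-1.2  0.2 -2.8] loc [-0.2269 -0.0063  0.0782]
roll needed 0.7
[-10.0, 6.8, -33.6] 
[-15.3, -0.6, 0.7] 
[-9.9, -0.1, -4.9] 
[-9.0, -0.1, -3.7] 
[-9.2, -0.1, -3.2] 
[-9.4, -0.1, -2.6] 
[-4.8, -0.1, -1.1]
```

Emit:
move_arm:
  commands:
    - {"translation":[-3,3,-12],"roll":0.7,"gripper":0}
    - {"translation":[-4,2,-12],"roll":0,"gripper":0}
    - {"translation":[-3,2,-10],"roll":0,"gripper":0}
    - {"translation":[0,0,0],"roll":0,"gripper":0}
    - {"translation":[0,0,0],"roll":0,"gripper":0}

```text
t: 6.28
ee_pos: [0.5476, 0.0916, 0.2334]
tcp_rot: [0.261, 3.094, 0.001]
ft_force: [-1.1, 0.4, -2.3]
grip_width: 0.241
```

Run:
```python
from h import *
a0=1.072
T=[tcp_for(a0,.163),tcp_for(1.14,.163),tcp_for(1.2,.163),tcp_for(1.26,.163),tcp_for(1.32,.163),tcp_for(1.35,.163)]
steps(T,170.1)
```

```text
pose [0.5476 0.0916 0.2334] yaw 170.35 tilt 2.08 F [-1.1  0.4 -2.3] loc [-0.2212 -0.0003  0.1084]
roll needed 0.2
[-18.1, 0.2, -3.2] 
[-9.9, -0.0, -5.0] 
[-9.0, -0.0, -3.8] 
[-9.2, -0.0, -3.3] 
[-9.4, -0.0, -2.7] 
[-4.8, -0.0, -1.1]
```

Emit:
move_arm:
  commands:
    - {"translation":[-9,0,-2],"roll":0,"gripper":0}
    - {"translation":[-9,0,-2],"roll":0,"gripper":0}
    - {"translation":[-8,0,-4],"roll":0,"gripper":0}
    - {"translation":[-8,0,-4],"roll":0,"gripper":0}
    - {"translation":[0,0,0],"roll":0,"gripper":0}

```text
t: 6.7
ee_pos: [0.5818, 0.0848, 0.2434]
tcp_rot: [0.26, 3.101, -0.001]
ft_force: [0.1, 0.2, -2.4]
grip_width: 0.245
```

Run:
```python
from h import *
a0=1.072
T=[tcp_for(1.2,.163),tcp_for(1.26,.163),tcp_for(1.32,.163),tcp_for(1.35,.163)]
steps(T,170.1)
for n in("top","side","wrist"):
  im=robot.capture(n);cv2.imwrite(f"pics/{n}5.png",im[:,:,::-1])
a=cv2.imread("pics/top5.png")[75:275,205:405];a=cv2.resize(a,None,fx=2,fy=2)
b=cv2.imread("pics/side5.png")[140:340,160:360];b=cv2.resize(b,None,fx=2,fy=2)
cv2.imwrite("pics/c5.png",np.hstack([a,b]))
```

```text
pose [0.5818 0.0848 0.2434] yaw 170.42 tilt 1.7 F [ 0.1  0.2 -2.4] loc [-0.1864 -0.0011  0.1184]
roll needed 0.3
[-1.8, 1.1, -3.3] 
[-9.2, -0.0, -3.3] 
[-9.4, -0.0, -2.8] 
[-4.7, -0.0, -1.2]
```

View pics/c5.png

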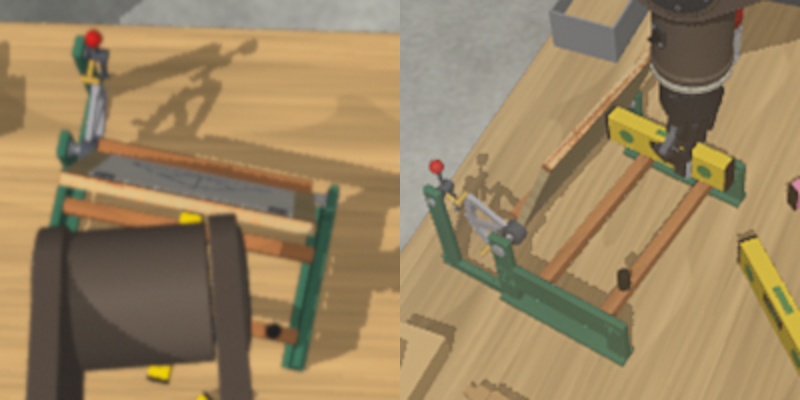

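Emit:
move_arm:
  commands:
    - {"translation":[-8,0,-4],"roll":0,"gripper":0}
    - {"translation":[-8,0,-4],"roll":0,"gripper":0}
    - {"translation":[-7,0,-3],"roll":0,"gripper":0}
    - {"translation":[0,0,0],"roll":0,"gripper":0}
    - {"translation":[0,0,0],"roll":0,"gripper":0}

```text
t: 7.27
ee_pos: [0.6032, 0.081, 0.2551]
tcp_rot: [0.259, 3.104, -0.002]
ft_force: [-1.0, -0.1, -3.6]
grip_width: 0.243
```

```bash
cat > fit.py <<'E'
from h import *
import sys
def angle(camera="top"):
    pass
E
python3 - <<'E'
from h import *
T=[tcp_for(1.32,.163),tcp_for(1.35,.163)]
steps(T,170.1)
im=robot.capture("top");cv2.imwrite(f"pics/top6.png",im[:,:,::-1])
a=im[75:275,205:405,::-1];a=cv2.resize(a,None,fx=3,fy=3);cv2.imwrite("pics/c6.png",a)
for an in(1.15,1.2,1.25,1.3,1.35): print(an,((proj("top",hinge2world(HP,[bpt(an,.13,-.006),bpt(an,.13,.006),bpt(an,-.13,-.006)]))-[205,75])*3).round().tolist())
E
```

```text
pose [0.6032 0.081  0.2551] yaw 170.45 tilt 1.52 F [-1.  -0.1 -3.6] loc [-0.1646 -0.0012  0.1301]
roll needed 0.3
[1.7, 1.2, 1.6] 
[-4.7, -0.0, -1.2] 
1.15 [[89.0, 290.0], [91.0, 273.0], [470.0, 366.0]]
1.2 [[91.0, 276.0], [93.0, 258.0], [473.0, 352.0]]
1.25 [[93.0, 262.0], [95.0, 244.0], [476.0, 338.0]]
1.3 [[95.0, 248.0], [98.0, 230.0], [479.0, 324.0]]
1.35 [[97.0, 233.0], [100.0, 215.0], [482.0, 310.0]]
```

View pics/c6.png

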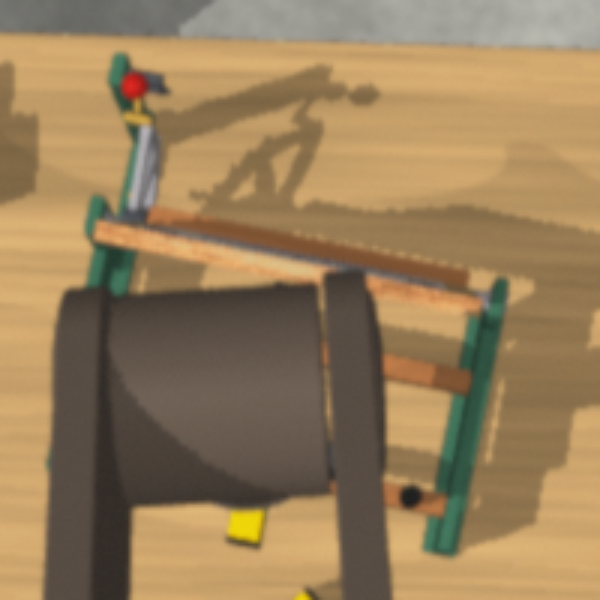

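```bash
cat >> h.py <<'E'
def down(a_list,r=.165):
    steps([tcp_for(a,r) for a in a_list],170.1)
E
python3 - <<'E'
from h import *
down([1.28,1.22,1.16,1.1,1.04,.98,.92,.86,.8])
E
```

```text
pose [0.6034 0.081  0.2552] yaw 170.45 tilt 1.55 F [ 0.7 -0.2 -2.1] loc [-0.1645 -0.0011  0.1302]
roll needed 0.3
[8.6, 1.2, 1.6] 
[9.4, 0.1, 3.2] 
[9.2, 0.0, 3.8] 
[8.9, 0.0, 4.3] 
[8.6, 0.0, 4.8] 
[8.3, 0.0, 5.3] 
[8.0, 0.0, 5.8] 
[7.6, 0.0, 6.3] 
[7.2, 0.0, 6.8]
```

Emit:
move_arm:
  commands:
    - {"translation":[8,0.5,2],"roll":0,"gripper":0}
    - {"translation":[9,0.5,3],"roll":0,"gripper":0}
    - {"translation":[9,0,4],"roll":0,"gripper":0}
    - {"translation":[9,0,4],"roll":0,"gripper":0}
    - {"translation":[8,0,5],"roll":0,"gripper":0}
    - {"translation":[8,0,5],"roll":0,"gripper":0}
    - {"translation":[0,0,0],"roll":0,"gripper":0}

```text
t: 7.9
ee_pos: [0.5458, 0.0916, 0.2282]
tcp_rot: [0.259, 3.105, -0.002]
ft_force: [-0.3, -0.1, -2.2]
grip_width: 0.245
```

Run:
```python
from h import *
down([1.0,.94,.88,.82,.76,.7,.64,.58])
im=robot.capture("side")
b=cv2.resize(im[140:340,160:360,::-1],None,fx=3,fy=3);cv2.imwrite("pics/c7.png",b)
```

```text
pose [0.5458 0.0916 0.2282] yaw 170.46 tilt 1.47 F [-0.3 -0.1 -2.2] loc [-0.223  -0.0006  0.1032]
roll needed 0.4
[-8.9, 0.5, -4.2] 
[8.1, 0.0, 5.7] 
[7.8, 0.0, 6.2] 
[7.4, 0.0, 6.6] 
[7.0, 0.0, 7.0] 
[6.5, 0.0, 7.5] 
[6.1, 0.0, 7.8] 
[5.6, 0.0, 8.2]
```

View pics/c7.png

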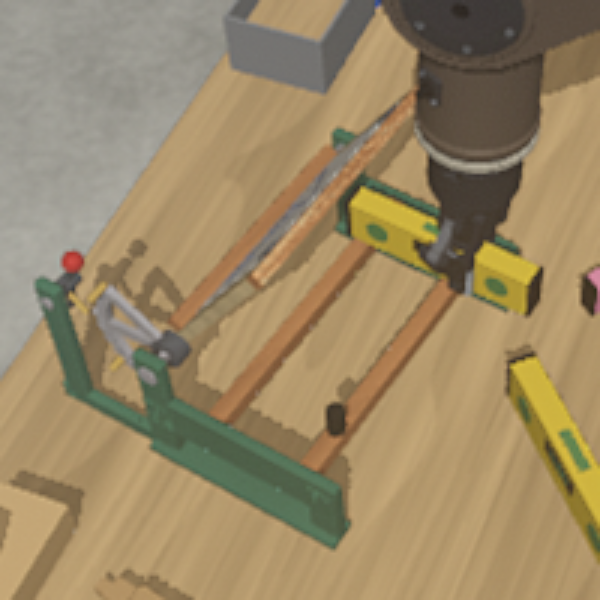

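Emit:
move_arm:
  commands:
    - {"translation":[7,0,7],"roll":0,"gripper":0}
    - {"translation":[7,0,7],"roll":0,"gripper":0}
    - {"translation":[7,0,7],"roll":0,"gripper":0}
    - {"translation":[6,0,8],"roll":0,"gripper":0}
    - {"translation":[6,0,8],"roll":0,"gripper":0}
    - {"translation":[0,0,0],"roll":0,"gripper":0}

```text
t: 8.45
ee_pos: [0.5128, 0.0976, 0.1894]
tcp_rot: [0.258, 3.103, -0.001]
ft_force: [-1.5, 0.2, -5.1]
grip_width: 0.241
```

```bash
cat >> h.py <<'E'
def cur():
    p=loc(robot.state()["ee_pos"]);x=p[0]+.12;z=p[2]+.028
    from scipy.optimize import brentq
    a=brentq(lambda a:x*np.sin(a)+z*np.cos(a)+.006,-.3,1.5);print("model a",round(a,3),"r",round(-x*np.cos(a)+z*np.sin(a),4))
E
python3 - <<'E'
from h import *
cur()
down([.6,.55,.5,.45,.4,.35,.3,.25],.168)
im=robot.capture("side")
b=cv2.resize(im[140:340,160:360,::-1],None,fx=3,fy=3);cv2.imwrite("pics/c8.png",b)
E
```

```text
model a 0.631 r 0.1647
pose [0.5128 0.0976 0.1894] yaw 170.49 tilt 1.59 F [-1.5  0.2 -5.1] loc [-0.2566 -0.0004  0.0644]
roll needed 0.4
[5.6, 0.4, 2.3] 
[4.5, 0.0, 7.1] 
[4.2, 0.0, 7.3] 
[3.8, 0.0, 7.5] 
[3.4, 0.0, 7.7] 
[3.0, 0.0, 7.8] 
[2.6, 0.0, 8.0] 
[2.2, 0.0, 8.1]
```

View pics/c8.png

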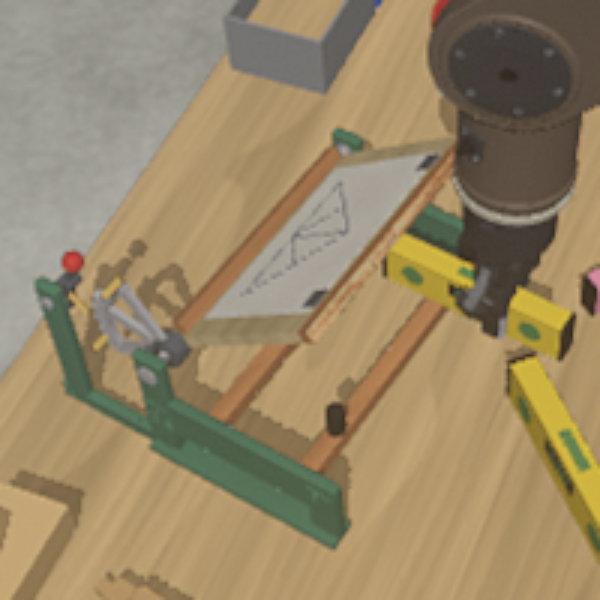

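Emit:
move_arm:
  commands:
    - {"translation":[5,0,6],"roll":0,"gripper":0}
    - {"translation":[4,0,7],"roll":0,"gripper":0}
    - {"translation":[4,0,7],"roll":0,"gripper":0}
    - {"translation":[4,0,7],"roll":0,"gripper":0}
    - {"translation":[3,0,7],"roll":0,"gripper":0}
    - {"translation":[3,0,7],"roll":0,"gripper":0}
    - {"translation":[0,0,0],"roll":0,"gripper":0}

```text
t: 9.08
ee_pos: [0.4913, 0.1016, 0.145]
tcp_rot: [0.258, 3.1, -0.001]
ft_force: [-0.7, -0.2, -5.4]
grip_width: 0.244
```

Run:
```python
from h import *
cur()
down([.25,.2,.15,.12,.09,.06,.03,0,-.03],.176)
```

```text
model a 0.33 r 0.1655
pose [0.4913 0.1016 0.145 ] yaw 170.48 tilt 1.75 F [-0.7 -0.2 -5.4] loc [-2.785e-01 -1.000e-04  2.000e-02]
roll needed 0.4
[13.9, 0.2, 9.8] 
[1.9, -0.0, 8.6] 
[1.5, -0.0, 8.7] 
[0.7, -0.0, 5.2] 
[0.5, -0.0, 5.3] 
[0.4, -0.0, 5.3] 
[0.2, -0.0, 5.3] 
[0.1, -0.0, 5.3] 
[-0.1, -0.0, 5.3]
```

Emit:
move_arm:
  commands:
    - {"translation":[4,0,5],"roll":0,"gripper":0}
    - {"translation":[4,0,6],"roll":0,"gripper":0}
    - {"translation":[4,0,6],"roll":0,"gripper":0}
    - {"translation":[4,0,6],"roll":0,"gripper":0}
    - {"translation":[2,0,6],"roll":0,"gripper":0}
    - {"translation":[1,0,6],"roll":0,"gripper":0}
    - {"translation":[0,0,0],"roll":0,"gripper":0}

```text
t: 9.67
ee_pos: [0.4729, 0.1051, 0.1058]
tcp_rot: [0.258, 3.098, -0.0]
ft_force: [0.0, -0.2, -2.8]
grip_width: 0.242
```

Run:
```python
from h import *
cur()
down([.06,.03,0,-.03],.176)
im=robot.capture("side")
b=cv2.resize(im[140:340,160:360,::-1],None,fx=3,fy=3);cv2.imwrite("pics/c9.png",b)
```

```text
model a 0.084 r 0.1773
pose [0.4729 0.1051 0.1058] yaw 170.48 tilt 1.87 F [ 0.  -0.2 -2.8] loc [-2.972e-01  2.000e-04 -1.920e-02]
roll needed 0.4
[-1.0, -0.2, 4.3] 
[0.2, -0.0, 5.3] 
[0.1, -0.0, 5.3] 
[-0.1, -0.0, 5.3]
```

View pics/c9.png

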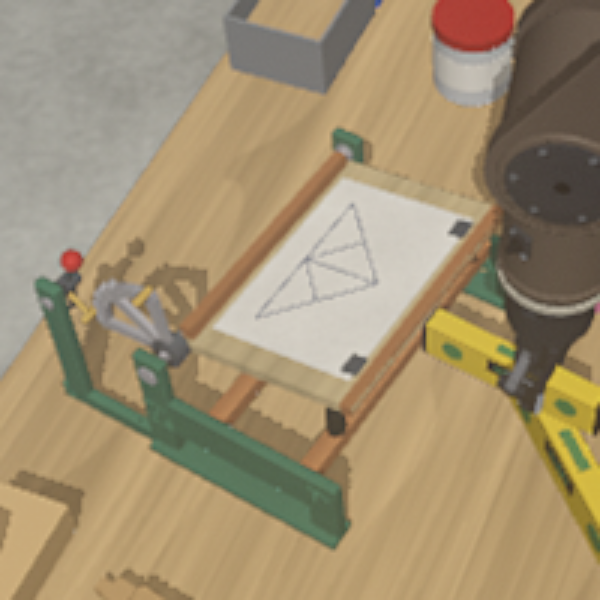

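Emit:
move_arm:
  commands:
    - {"translation":[1,0,4],"roll":0,"gripper":0}
    - {"translation":[1,0,4],"roll":0,"gripper":0}
    - {"translation":[1,0,5],"roll":0,"gripper":0}
    - {"translation":[0,0,5],"roll":0,"gripper":0}
    - {"translation":[0,0,5],"roll":0,"gripper":0}
    - {"translation":[0,0,0],"roll":0,"gripper":0}
    - {"translation":[0,0,0],"roll":0,"gripper":0}

```text
t: 10.3
ee_pos: [0.4722, 0.1057, 0.0813]
tcp_rot: [0.258, 3.096, 0.001]
ft_force: [-0.3, -0.1, -3.4]
grip_width: 0.243
```

Run:
```python
from h import *
cur()
down([0,.03,.06],.176)
im=robot.capture("side")
b=cv2.resize(im[140:340,160:360,::-1],None,fx=3,fy=3);cv2.imwrite("pics/c10.png",b)
```

```text
model a -0.055 r 0.1786
pose [0.4722 0.1057 0.0813] yaw 170.47 tilt 2.01 F [-0.3 -0.1 -3.4] loc [-0.298   0.0006 -0.0437]
roll needed 0.4
[-2.3, -0.6, -9.7] 
[-0.1, 0.0, -5.3] 
[-0.2, 0.0, -5.3]
```

View pics/c10.png

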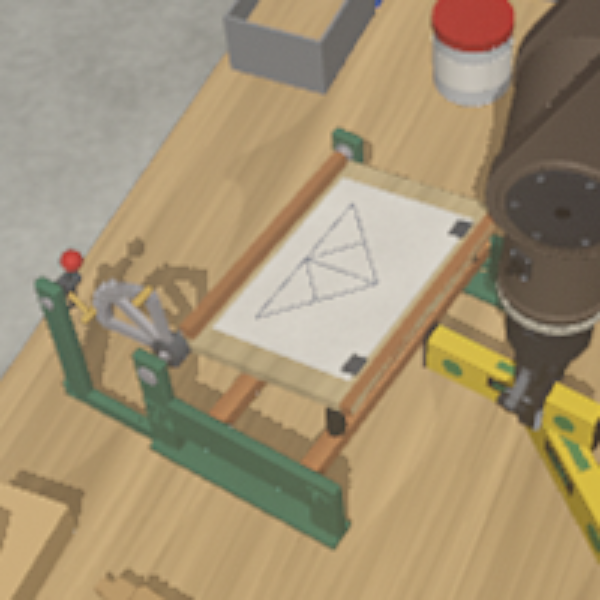

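Run:
```python
from h import *
for an in(0,.05,.1,.15):print(an,((proj("side",hinge2world(HP,[bpt(an,.13,.006),bpt(an,.13,-.006),bpt(an,.13,.006,.003),bpt(an,-.13,.006)]))-[160,140])*3).round().tolist())
fs=[]
for i in range(4):
  im=robot.capture("side");fs.append(robot.state()["ft_force"])
print(np.mean(fs,0),fs)
b=cv2.resize(im[160:300,160:340,::-1],None,fx=4,fy=4,interpolation=cv2.INTER_CUBIC);cv2.imwrite("pics/c11.png",b)
im=robot.capture("top");cv2.imwrite("pics/top11.png",cv2.resize(im[75:275,205:405,::-1],None,fx=3,fy=3))
```

```text
0 [[359.0, 430.0], [359.0, 437.0], [180.0, 338.0], [507.0, 231.0]]
0.05 [[358.0, 423.0], [359.0, 431.0], [180.0, 338.0], [507.0, 224.0]]
0.1 [[356.0, 417.0], [358.0, 425.0], [180.0, 338.0], [506.0, 217.0]]
0.15 [[354.0, 410.0], [357.0, 418.0], [179.0, 338.0], [505.0, 210.0]]
[ 0.18069446  0.03232477 -2.60674567] [array([ 0.70350213,  0.56039035, -2.55349868]), array([ 0.56079983,  0.38580084, -3.06089032]), array([-0.67796581, -0.25928474, -2.47533081]), array([ 0.13644167, -0.55760738, -2.33726287])]
```

View pics/c11.png

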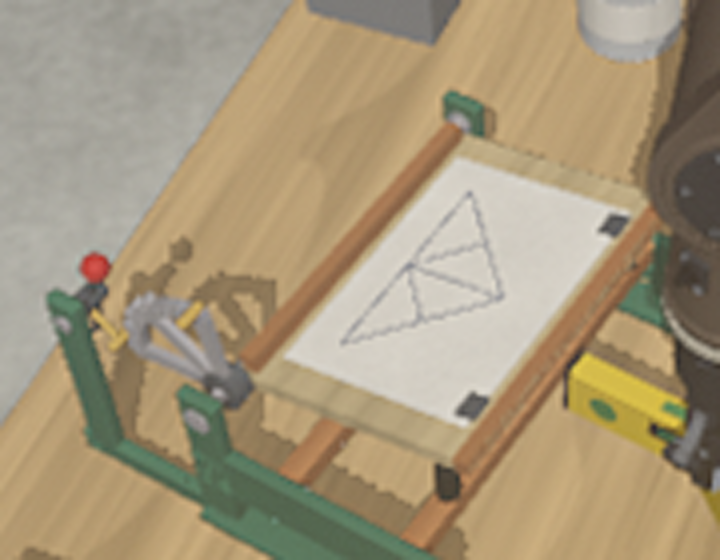

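View pics/top11.png

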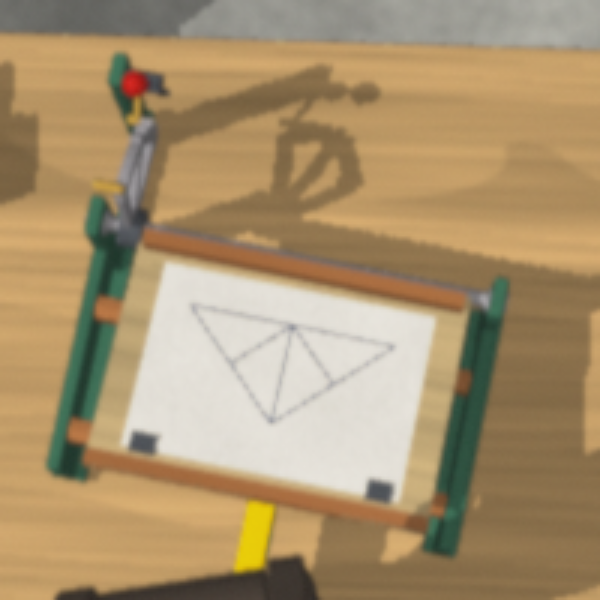

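Run:
```python
from h import *
for an in(0,.05,.1,.15,.2):print(an,((proj("top",hinge2world(HP,[bpt(an,.13,.006),bpt(an,.13,-.006),bpt(an,-.13,.006)]))-[205,75])*3).round().tolist(),((proj("side",hinge2world(HP,[bpt(an,.13,.006),bpt(an,.13,-.006),bpt(an,.13,.006,.003),bpt(an,-.13,.006)]))-[160,160])*4).round().tolist())
im=robot.capture("side")
b=cv2.resize(im[240:300,240:320,::-1],None,fx=9,fy=9,interpolation=cv2.INTER_CUBIC);cv2.imwrite("pics/c12.png",b)
```

```text
0 [[91.0, 472.0], [93.0, 474.0], [426.0, 539.0]] [[478.0, 493.0], [479.0, 503.0], [241.0, 371.0], [676.0, 228.0]]
0.05 [[89.0, 470.0], [91.0, 472.0], [426.0, 538.0]] [[477.0, 484.0], [479.0, 495.0], [240.0, 371.0], [676.0, 219.0]]
0.1 [[88.0, 468.0], [90.0, 471.0], [427.0, 536.0]] [[475.0, 475.0], [477.0, 487.0], [240.0, 370.0], [675.0, 210.0]]
0.15 [[86.0, 464.0], [88.0, 468.0], [428.0, 533.0]] [[472.0, 466.0], [476.0, 478.0], [239.0, 370.0], [674.0, 200.0]]
0.2 [[85.0, 461.0], [87.0, 465.0], [430.0, 530.0]] [[469.0, 456.0], [473.0, 468.0], [239.0, 370.0], [672.0, 190.0]]
```

View pics/c12.png

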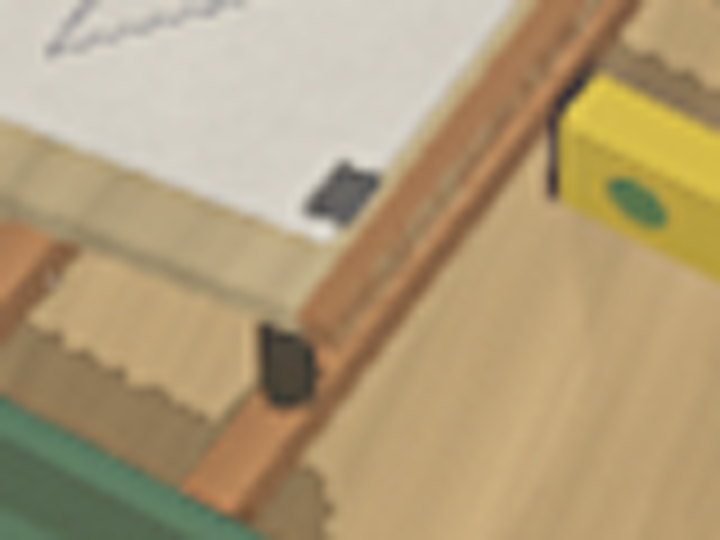

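Run:
```python
from h import *
def ov(name,im,crop,f,a):
    x0,y0,x1,y1=crop
    b=cv2.resize(im[y0:y1,x0:x1,::-1].copy(),None,fx=f,fy=f,interpolation=cv2.INTER_CUBIC)
    for t,col in((.006,(0,0,255)),(-.006,(255,0,0))):
        P=[bpt(a,.13,t),bpt(a,-.13,t),bpt(a,-.13,t,.003),bpt(a,.13,t,.003)]
        q=((proj(name,hinge2world(HP,P))-[x0,y0]+.5)*f).astype(np.int32)
        cv2.polylines(b,[q],True,col,1)
    return b
t=robot.capture("top");s=robot.capture("side")
np.save("flat_s.npy",s)
cv2.imwrite("pics/o1.png",np.hstack([ov("top",t,(225,135,385,275),2.4,a) for a in(0.0,.1)]))
cv2.imwrite("pics/o2.png",np.hstack([ov("side",s,(210,180,340,300),3,a) for a in(0.0,.1)]))
```

```text
(no output)
```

View pics/o1.png

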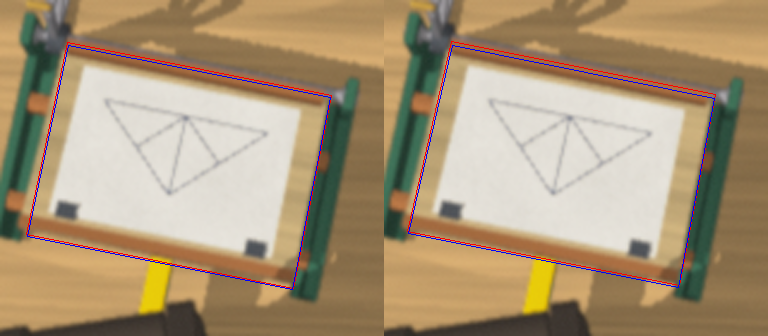

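View pics/o2.png

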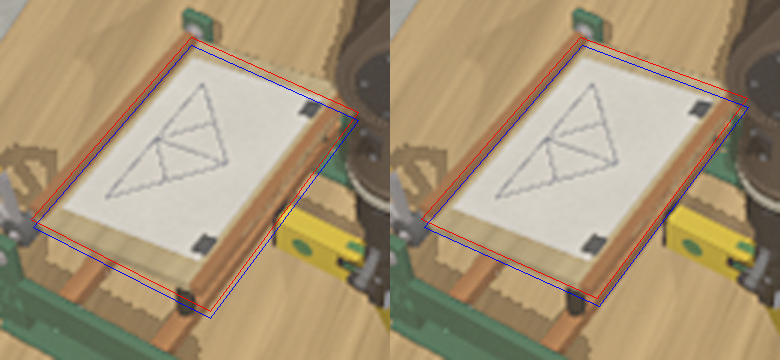

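```bash
cat >> h.py <<'E'
def ov(name,im,crop,f,a):
    x0,y0,x1,y1=crop
    b=cv2.resize(im[y0:y1,x0:x1,::-1].copy(),None,fx=f,fy=f,interpolation=cv2.INTER_CUBIC)
    for t,col in((.006,(0,0,255)),(-.006,(255,0,0))):
        P=[bpt(a,.13,t),bpt(a,-.13,t),bpt(a,-.13,t,.003),bpt(a,.13,t,.003)]
        q=((proj(name,hinge2world(HP,P))-[x0,y0]+.5)*f).astype(np.int32)
        cv2.polylines(b,[q],True,col,1)
    return b
E
python3 - <<'E'
from h import *
t=robot.capture("top");s=robot.capture("side")
cv2.imwrite("pics/o3.png",np.vstack([np.hstack([cv2.resize(ov("top",t,(225,135,355,255),3,a),(390,360)) for a in(0.17,.24)]),np.hstack([ov("side",s,(210,180,340,300),3,a) for a in(0.17,.24)])])[:,:])
E
```

```text
(no output)
```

View pics/o3.png

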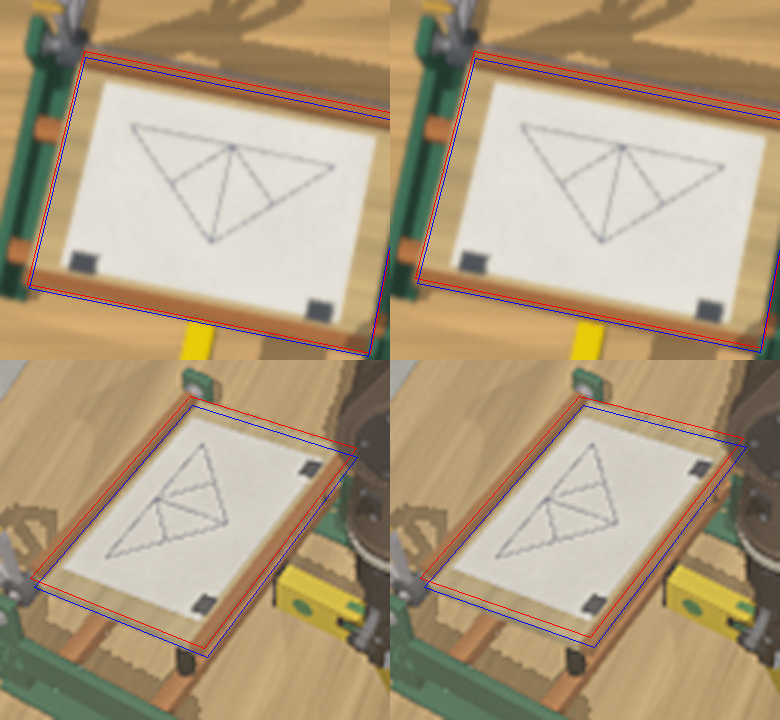

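Run:
```python
from h import *
s=robot.capture("side");print(robot.state()["t"])
a=cv2.imread("pics/c9.png");b=cv2.imread("pics/c10.png");c=cv2.resize(s[140:340,160:360,::-1],None,fx=3,fy=3)
g=lambda i:cv2.GaussianBlur(i,(0,0),2).astype(float)[300:420,180:420]
print(abs(g(a)-g(b)).mean(),abs(g(b)-g(c)).mean())
for nm,r in(("9v10",(a,b)),("10vnow",(b,c))):
  print(nm,cv2.phaseCorrelate(cv2.cvtColor(r[0][240:400,220:380],6).astype(np.float32),cv2.cvtColor(r[1][240:400,220:380],6).astype(np.float32)))
w=robot.capture("wrist");cv2.imwrite("pics/w12.png",w[:,:,::-1])
```

```text
10.9
2.203912037037037 0.818113425925926
9v10 ((0.007548567974595244, -0.022321511729145982), 0.9910972426831722)
10vnow ((-0.0035054914778100965, 0.04409260711462082), 0.9864583340287209)
```

View pics/w12.png

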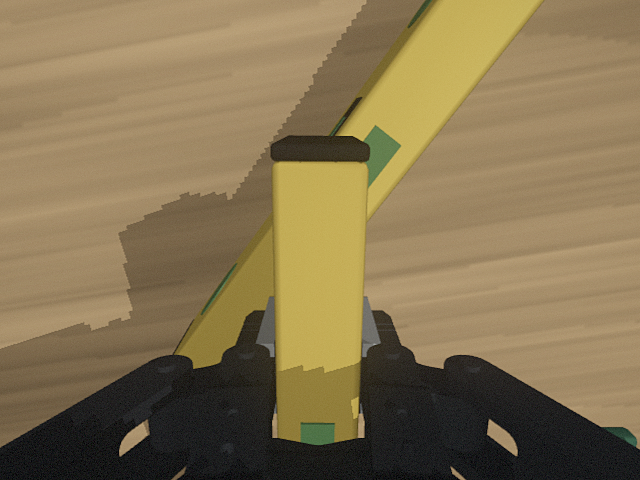

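Run:
```python
from h import *
s=robot.capture("side");t=robot.capture("top")
b=cv2.resize(s[225:285,280:360,::-1],None,fx=10,fy=10,interpolation=cv2.INTER_CUBIC);cv2.imwrite("pics/c13.png",b)
for z in(.09,.1,.11,.12,.13):print(z,loc(back("side",(306.5,248.3),z)[0]).round(4))
print("stop",[loc(q).round(4) for q in back("top",[(245,220),(341.7,240)],.119)])
```

```text
0.09 [-0.179  -0.0279 -0.035 ]
0.1 [-0.1829 -0.0216 -0.025 ]
0.11 [-0.1867 -0.0152 -0.015 ]
0.12 [-0.1906 -0.0088 -0.005 ]
0.13 [-0.1944 -0.0024  0.005 ]
stop [array([-0.1598,  0.1161, -0.006 ]), array([-0.1612, -0.1122, -0.006 ])]
```

View pics/c13.png

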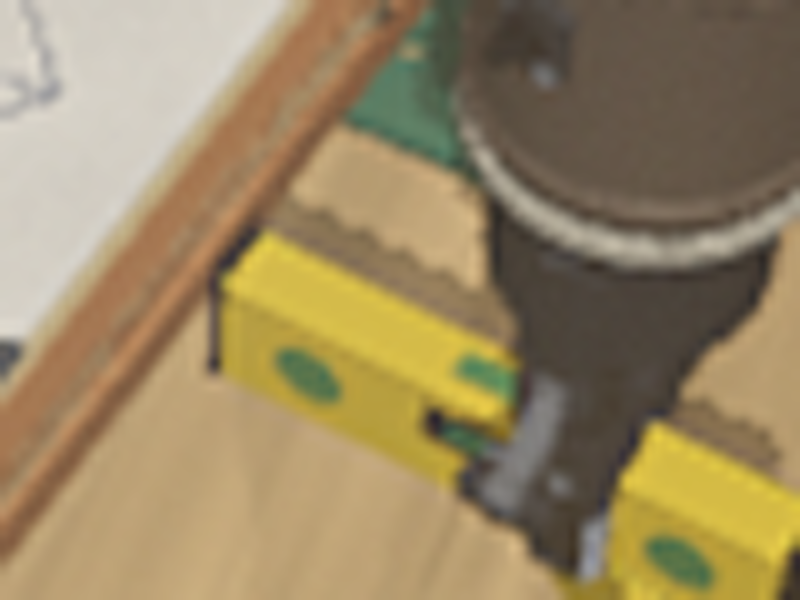

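Run:
```python
from h import *
P=hinge2world(HP,[[-.16,.116,z-.125] for z in(.09,.105,.119,.13,.14)])
print(proj("side",P).round(1).tolist());print(proj("top",P).round(1).tolist())
a=cv2.imread("pics/side0.png")[240:300,240:320];b=cv2.cvtColor(robot.capture("side"),4)[240:300,240:320]
f=lambda i:cv2.resize(i,None,fx=5,fy=5,interpolation=cv2.INTER_CUBIC)
t=cv2.imread("pics/top0.png")[195:255,230:310]
cv2.imwrite("pics/c14.png",np.vstack([np.hstack([f(a),f(b)]),np.hstack([f(t),f(t)])]))
```

```text
[[272.7, 282.5], [272.4, 279.4], [272.1, 276.4], [271.9, 274.1], [271.7, 272.0]]
[[246.6, 221.5], [245.8, 220.8], [245.0, 220.1], [244.4, 219.5], [243.8, 219.0]]
```

View pics/c14.png

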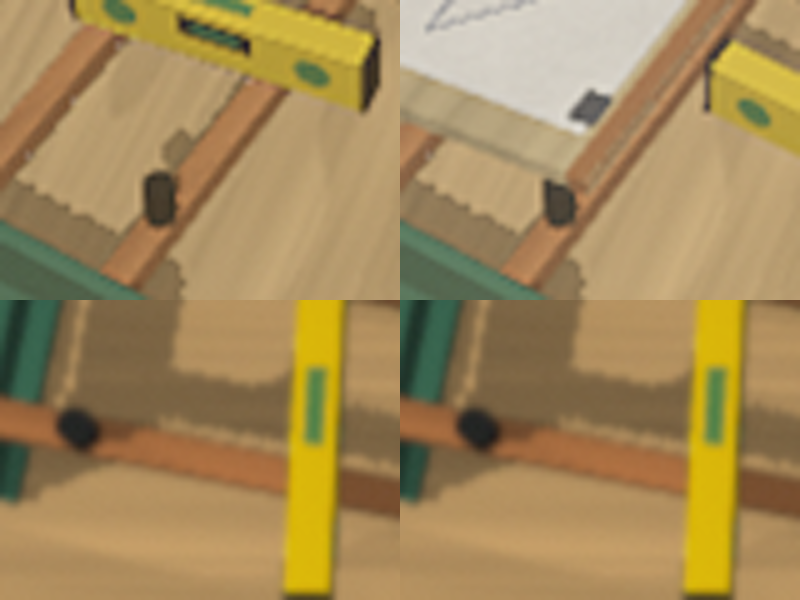

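Emit:
move_arm:
  commands:
    - {"translation":[15,0,0],"roll":0,"gripper":0}
    - {"translation":[15,0,0],"roll":0,"gripper":0}
    - {"translation":[10,0,-20],"roll":0,"gripper":0}
    - {"translation":[0,0,-30],"roll":0,"gripper":0}
    - {"translation":[0,0,-40],"roll":0,"gripper":0}
    - {"translation":[0,0,-40],"roll":0,"gripper":0}
    - {"translation":[0,0,-40],"roll":0,"gripper":0}
    - {"translation":[0,0,0],"roll":0,"gripper":0}

```text
t: 11.77
ee_pos: [0.4224, 0.1125, 0.255]
tcp_rot: [0.259, 3.102, -0.002]
ft_force: [3.2, -0.4, -0.9]
grip_width: 0.24
```

Run:
```python
from h import *
for i in range(6):
  s=robot.capture("side");print(robot.state()["ft_force"].round(2))
t=robot.capture("top")
print(robot.state()["ee_pos"])
cv2.imwrite("pics/s15.png",cv2.resize(s[150:320,150:360,::-1],None,fx=3.5,fy=3.5,interpolation=cv2.INTER_CUBIC))
cv2.imwrite("pics/t15.png",cv2.resize(t[75:275,205:405,::-1],None,fx=3,fy=3,interpolation=cv2.INTER_CUBIC))
```

```text
[ 0.49 -0.25 -3.15]
[-0.53  0.21 -3.21]
[-0.6   0.49 -2.93]
[-0.58  0.26 -3.12]
[-1.2   0.5  -2.93]
[-0.35 -0.7  -3.78]
[0.41893379 0.11166427 0.24710605]
```

View pics/s15.png

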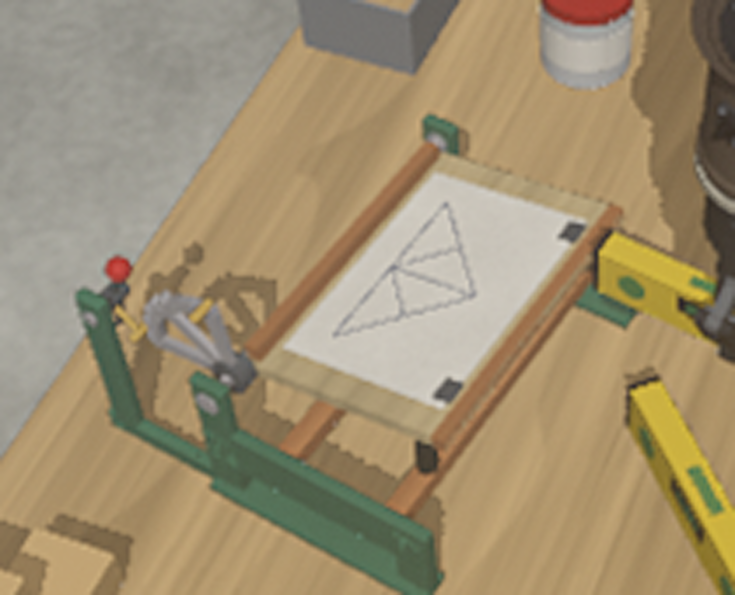

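View pics/t15.png

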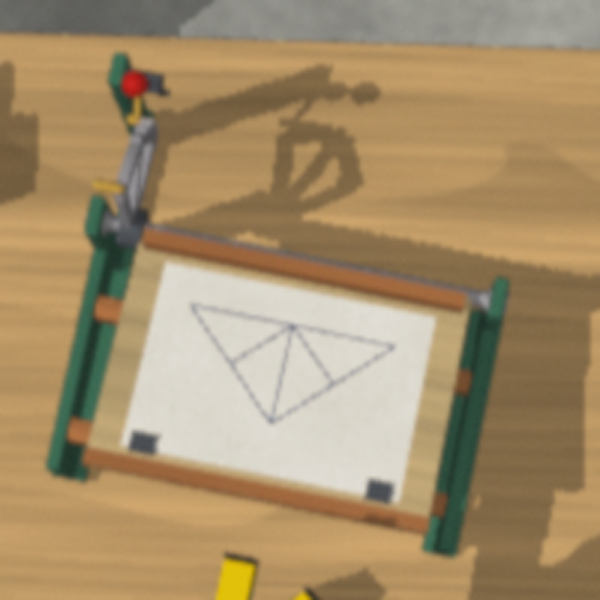

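```bash
cat >> h.py <<'E'
def tri(ut,us):
    def f(P):return np.r_[proj("top",P)[0]-ut,proj("side",P)[0]-us]
    r=least_squares(f,[.6,.1,.13]);return r.x,r.fun.round(1)
E
python3 - <<'E'
from h import *
for n,(ut,us) in {"nl":((85,460),(432,442)),"nl2":((85,465),(435,455)),"nr":((428,523),(617,210)),"clipL":((144,443),(447,389)),"clipR":((379,490),(572,232)),"apex":((293,326),(447,204)),"tipR":((395,347),(475,296)),"tipL":((192,305),(0,0)),"bot":((271,423),(475,296)),"hingeNL":((137,248),(262,372))}.items():
  P,e=tri(np.array(ut)/3+[205,75],np.array(us)/3.5+[150,150]);print(n,loc(P).round(4),e)
E
```

```text
nl [-0.1835  0.1334  0.034 ] [-0.4 -1.6  1.8  0.3]
nl2 [-0.1863  0.1348  0.0209] [-0.4 -1.6  1.8  0.3]
nr [-0.1829 -0.1286  0.0323] [ 0.   0.2 -0.3 -0. ]
clipL [-0.1651  0.0913  0.0369] [-0.1 -0.4  0.4  0.1]
clipR [-0.1657 -0.0877  0.0358] [ 0.  0. -0. -0.]
apex [-0.0797 -0.0097  0.1003] [ 1.4  5.6 -7.  -1.2]
tipR [-0.045  -0.0847 -0.1157] [ 1.4  5.6 -7.  -1.1]
tipL [-0.0144  0.0903  0.3003] [-14.9 -52.5  67.3  16. ]
bot [-0.1314  0.0017  0.0287] [-0.  -0.1  0.1  0. ]
hingeNL [-0.0169  0.1315  0.0021] [ 0.2  0.6 -0.7 -0.2]
```

Run:
```python
from h import *
T=[hinge2world(HP,[[-.292,0,z-.125]])[0] for z in(.225,.2,.19,.18,.17,.16)]
steps(T,170.1)
```

```text
pose [0.4189 0.1117 0.2471] yaw 170.45 tilt 1.02 F [-0.2  0.2 -2.8] loc [-0.3515 -0.0026  0.1221]
roll needed 0.4
[-59.1, 2.3, 23.1] 
[0.4, 0.1, 25.0] 
[0.2, 0.0, 10.0] 
[0.2, 0.0, 10.0] 
[0.2, 0.0, 10.0] 
[0.2, 0.0, 10.0]
```

Emit:
move_arm:
  commands:
    - {"translation":[-20,1,5],"roll":0,"gripper":0}
    - {"translation":[-20,1,6],"roll":0,"gripper":0}
    - {"translation":[-18,0,8],"roll":0,"gripper":0}
    - {"translation":[0,0,6],"roll":0,"gripper":0}
    - {"translation":[0,0,6],"roll":0,"gripper":0}
    - {"translation":[0,0,6],"roll":0,"gripper":0}
    - {"translation":[0,0,0],"roll":0,"gripper":0}

```text
t: 12.7
ee_pos: [0.4747, 0.1028, 0.2014]
tcp_rot: [0.261, 3.127, -0.012]
ft_force: [-1.2, 0.0, -3.2]
grip_width: 0.244
```

Run:
```python
from h import *
T=[hinge2world(HP,[[-.292,0,z-.125]])[0] for z in(.2,.19,.18,.17,.16)]
steps(T,170.1)
s=robot.capture("side")
cv2.imwrite("pics/s16.png",cv2.resize(s[150:320,150:360,::-1],None,fx=3.5,fy=3.5,interpolation=cv2.INTER_CUBIC))
```

```text
pose [0.4747 0.1028 0.2014] yaw 170.46 tilt 0.49 F [-1.2  0.  -3.2] loc [-0.295  -0.0018  0.0764]
roll needed 0.4
[-3.1, 1.8, 1.4] 
[0.0, 0.1, 10.0] 
[0.0, 0.1, 10.0] 
[0.0, 0.1, 10.0] 
[0.0, 0.1, 10.0]
```

View pics/s16.png

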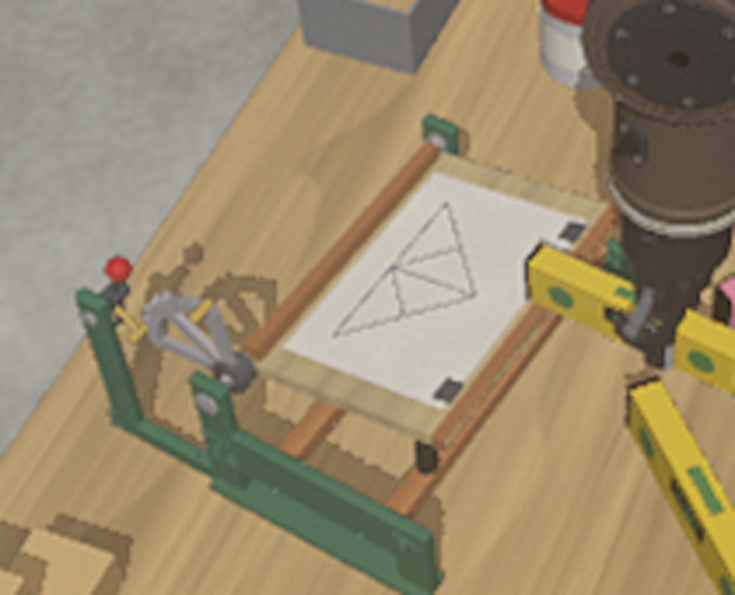

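Emit:
move_arm:
  commands:
    - {"translation":[0,0,5],"roll":0,"gripper":0}
    - {"translation":[0,0,5],"roll":0,"gripper":0}
    - {"translation":[0,0,5],"roll":0,"gripper":0}
    - {"translation":[0,0,0],"roll":0,"gripper":0}

```text
t: 13.08
ee_pos: [0.4737, 0.1031, 0.1863]
tcp_rot: [0.26, 3.126, -0.012]
ft_force: [-0.9, -0.4, -2.9]
grip_width: 0.246
```

Emit:
move_arm:
  commands:
    - {"translation":[0,0,4],"roll":0,"gripper":0}
    - {"translation":[0,0,4],"roll":0,"gripper":0}
    - {"translation":[0,0,0],"roll":0,"gripper":0}

```text
t: 13.33
ee_pos: [0.4737, 0.1032, 0.1778]
tcp_rot: [0.259, 3.126, -0.012]
ft_force: [-0.9, -1.7, -2.9]
grip_width: 0.241
```

Run:
```python
from h import *
for i in range(3):
  s=robot.capture("side");print(robot.state()["ft_force"].round(1))
steps([])
cv2.imwrite("pics/s17.png",cv2.resize(s[150:320,150:360,::-1],None,fx=3.5,fy=3.5,interpolation=cv2.INTER_CUBIC))
```

```text
[-0.6 -0.5 -2.7]
[ 0.2  0.4 -1.9]
[ 0.6 -1.  -3.1]
pose [0.474  0.1032 0.1784] yaw 170.52 tilt 0.53 F [ 0.6 -1.  -3.1] loc [-0.2957 -0.0015  0.0534]
```

View pics/s17.png

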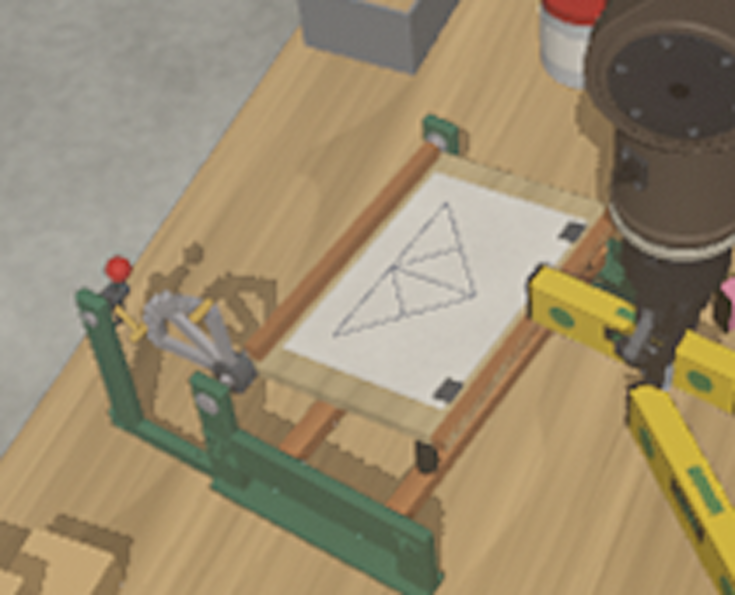

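Emit:
move_arm:
  commands:
    - {"translation":[0,0,4],"roll":0,"gripper":0}
    - {"translation":[0,0,3],"roll":0,"gripper":0}
    - {"translation":[0,0,0],"roll":0,"gripper":0}

```text
t: 13.73
ee_pos: [0.4746, 0.1032, 0.1715]
tcp_rot: [0.259, 3.124, -0.011]
ft_force: [-0.9, 0.0, 0.2]
grip_width: 0.243
```

Emit:
move_arm:
  commands:
    - {"translation":[0,0,4],"roll":0,"gripper":0}
    - {"translation":[0,0,3],"roll":0,"gripper":0}
    - {"translation":[0,0,0],"roll":0,"gripper":0}

```text
t: 13.98
ee_pos: [0.4746, 0.1032, 0.1639]
tcp_rot: [0.259, 3.124, -0.011]
ft_force: [0.1, 0.5, -2.7]
grip_width: 0.243
```

Run:
```python
from h import *
for i in range(3):
  s=robot.capture("side");print(robot.state()["ft_force"].round(1))
steps([])
cv2.imwrite("pics/s18.png",cv2.resize(s[150:320,150:360,::-1],None,fx=3.5,fy=3.5,interpolation=cv2.INTER_CUBIC))
```

```text
[ 0.1  0.  -2.1]
[ 0.8 -0.4 -2.5]
[ 0.1 -0.6 -2.6]
pose [0.4748 0.1033 0.1644] yaw 170.52 tilt 0.58 F [ 0.1 -0.6 -2.6] loc [-0.295  -0.0013  0.0394]
```

View pics/s18.png

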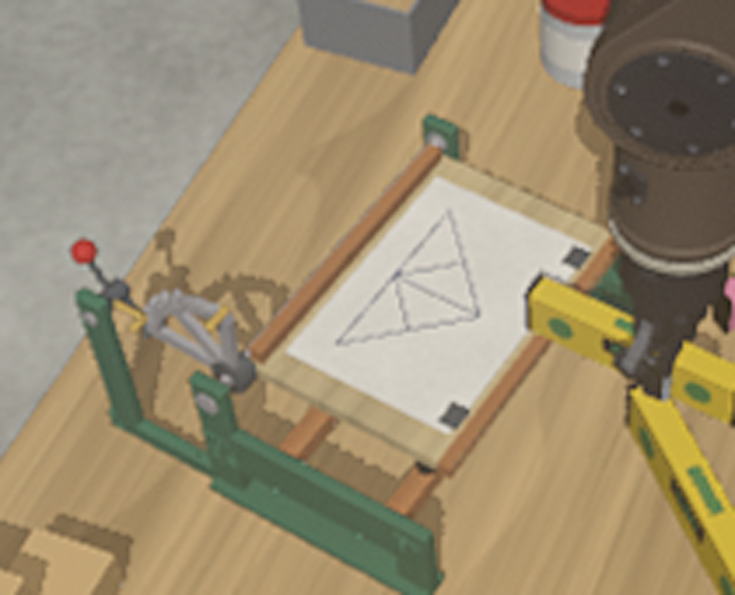

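Emit:
move_arm:
  commands:
    - {"translation":[0,0,-12],"roll":0,"gripper":0}
    - {"translation":[10,0,-16],"roll":0,"gripper":0}
    - {"translation":[22,0,0],"roll":0,"gripper":0}
    - {"translation":[22,0,0],"roll":0,"gripper":0}
    - {"translation":[0,0,20],"roll":0,"gripper":0}
    - {"translation":[0,0,25],"roll":0,"gripper":0}
    - {"translation":[0,0,25],"roll":0,"gripper":0}
    - {"translation":[0,0,25],"roll":0,"gripper":0}
    - {"translation":[0,0,0],"roll":0,"gripper":0}

```text
t: 14.88
ee_pos: [0.4236, 0.1126, 0.0979]
tcp_rot: [0.259, 3.114, -0.006]
ft_force: [-2.2, 0.0, -2.8]
grip_width: 0.246
```

Run:
```python
from h import *
T=[hinge2world(HP,[[x,0,z-.125]])[0] for x,z in((-.34,.08),(-.292,.08))]
steps(T,170.1)
s=robot.capture("side")
cv2.imwrite("pics/s19.png",cv2.resize(s[150:320,190:400,::-1],None,fx=3.5,fy=3.5,interpolation=cv2.INTER_CUBIC))
```

```text
pose [0.4236 0.1126 0.0979] yaw 170.5 tilt 0.99 F [-2.2  0.  -2.8] loc [-0.347  -0.0009 -0.0271]
roll needed 0.4
[-6.7, 0.9, 18.1] 
[-48.0, -0.3, 0.8]
```

View pics/s19.png

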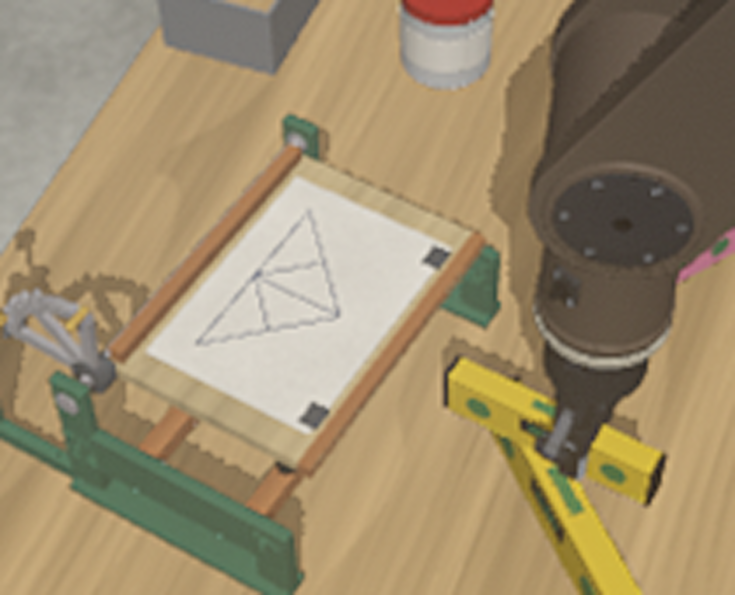

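Emit:
move_arm:
  commands:
    - {"translation":[-10,0,6],"roll":0,"gripper":0}
    - {"translation":[-8,0,8],"roll":0,"gripper":0}
    - {"translation":[-8,1,4],"roll":0,"gripper":0}
    - {"translation":[-10,0,0],"roll":0,"gripper":0}
    - {"translation":[-10,0,0],"roll":0,"gripper":0}
    - {"translation":[-5,0,0],"roll":0,"gripper":0}
    - {"translation":[0,0,0],"roll":0,"gripper":0}

```text
t: 15.52
ee_pos: [0.4838, 0.1046, 0.0855]
tcp_rot: [0.259, 3.109, -0.004]
ft_force: [-1.6, 0.8, -5.6]
grip_width: 0.241
```

Run:
```python
from h import *
cur()
steps([hinge2world(HP,[[-.292,0,-.045]])[0]],170.1)
s=robot.capture("side")
b=cv2.resize(s[225:285,280:360,::-1],None,fx=8,fy=8,interpolation=cv2.INTER_CUBIC);cv2.imwrite("pics/s20.png",b)
```

```text
model a -0.033 r 0.1666
pose [0.4838 0.1046 0.0855] yaw 170.48 tilt 1.29 F [-1.6  0.8 -5.6] loc [-0.2863  0.0016 -0.0395]
roll needed 0.4
[5.8, -1.5, 5.3]
```

View pics/s20.png

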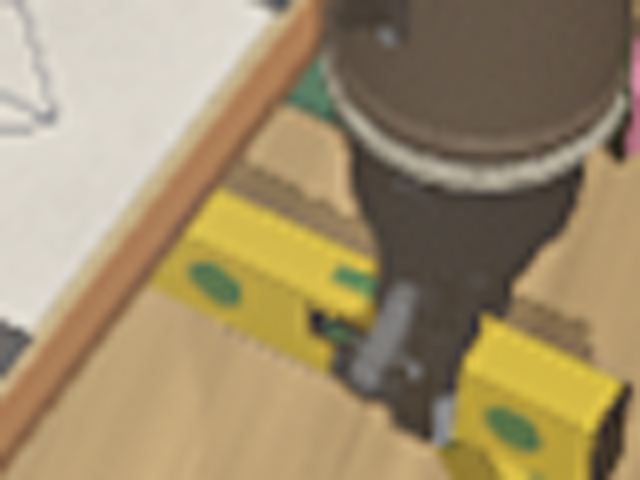

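Run:
```python
from h import *
down([.05,.1,.15,.2,.25,.3,.35,.4,.45,.5,.55],.172)
```

```text
pose [0.4835 0.1047 0.0855] yaw 170.48 tilt 1.3 F [ 1.2  0.4 -5. ] loc [-0.2866  0.0016 -0.0395]
roll needed 0.4
[5.1, -1.6, -14.3] 
[-0.5, -0.0, -8.6] 
[-1.0, -0.0, -8.5] 
[-1.4, -0.0, -8.5] 
[-1.8, -0.0, -8.4] 
[-2.2, -0.0, -8.3] 
[-2.6, -0.0, -8.2] 
[-3.1, -0.0, -8.0] 
[-3.5, -0.0, -7.9] 
[-3.8, -0.0, -7.7] 
[-4.2, -0.0, -7.5]
```

Emit:
move_arm:
  commands:
    - {"translation":[3,-1,-5],"roll":0,"gripper":0}
    - {"translation":[2,0,-8],"roll":0,"gripper":0}
    - {"translation":[0,0,-8],"roll":0,"gripper":0}
    - {"translation":[-1,0,-8],"roll":0,"gripper":0}
    - {"translation":[-1,0,-8],"roll":0,"gripper":0}
    - {"translation":[-1,0,-8],"roll":0,"gripper":0}
    - {"translation":[-2,0,-8],"roll":0,"gripper":0}
    - {"translation":[-2,0,-8],"roll":0,"gripper":0}
    - {"translation":[0,0,0],"roll":0,"gripper":0}

```text
t: 16.32
ee_pos: [0.4829, 0.1037, 0.1549]
tcp_rot: [0.258, 3.107, -0.003]
ft_force: [-0.1, 0.4, -4.4]
grip_width: 0.241
```

Run:
```python
from h import *
cur()
down([.35,.4,.45,.5,.55],.172)
s=robot.capture("side")
cv2.imwrite("pics/s21.png",np.hstack([ov("side",s,(200,160,330,290),3,a) for a in(.24,.34)]))
```

```text
model a 0.368 r 0.1767
pose [0.4829 0.1037 0.1549] yaw 170.51 tilt 1.38 F [-0.1  0.4 -4.4] loc [-0.2871  0.0005  0.0299]
roll needed 0.4
[-3.3, -0.6, 4.6] 
[-3.1, -0.0, -8.0] 
[-3.5, -0.0, -7.9] 
[-3.9, -0.0, -7.7] 
[-4.2, -0.0, -7.5]
```

View pics/s21.png

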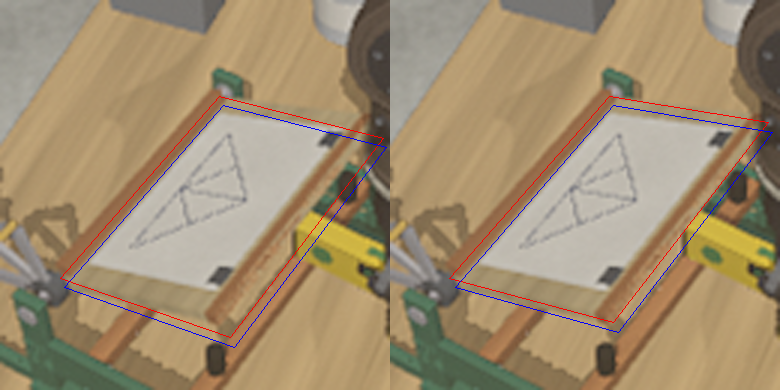

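```bash
cat >> h.py <<'E'
def clips():
    for a in np.arange(.3,.7,.05):
        print(round(a,2),proj("side",hinge2world(HP,[bpt(a,.0913,.0085,.169),bpt(a,-.0877,.0085,.169)])).round(1).tolist())
E
python3 - <<'E'
from h import *
clips()
s=robot.capture("side")
cv2.imwrite("pics/s22.png",cv2.resize(s[190:270,260:340,::-1],None,fx=7,fy=7,interpolation=cv2.INTER_CUBIC))
E
```

```text
0.3 [[275.7, 255.4], [311.4, 210.1]]
0.35 [[274.6, 253.1], [310.4, 207.7]]
0.4 [[273.2, 250.7], [309.3, 205.4]]
0.45 [[271.8, 248.3], [308.1, 203.0]]
0.5 [[270.2, 245.9], [306.8, 200.6]]
0.55 [[268.5, 243.4], [305.3, 198.2]]
0.6 [[266.7, 241.0], [303.7, 195.7]]
0.65 [[264.8, 238.5], [302.0, 193.3]]
```

View pics/s22.png

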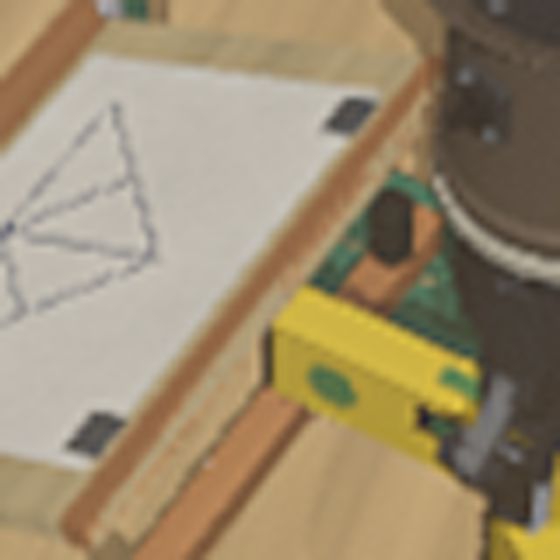

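Emit:
move_arm:
  commands:
    - {"translation":[-4,0,-8],"roll":0,"gripper":0}
    - {"translation":[-4,0,-8],"roll":0,"gripper":0}
    - {"translation":[-4,0,-8],"roll":0,"gripper":0}
    - {"translation":[-3,0,-6],"roll":0,"gripper":0}
    - {"translation":[0,0,0],"roll":0,"gripper":0}

```text
t: 16.83
ee_pos: [0.4964, 0.101, 0.1855]
tcp_rot: [0.258, 3.112, -0.005]
ft_force: [-0.7, 0.1, -2.9]
grip_width: 0.246
```

Run:
```python
from h import *
cur()
down([.55,.5,.45,.4],.172)
s=robot.capture("side")
cv2.imwrite("pics/s23.png",cv2.resize(s[190:270,260:340,::-1],None,fx=7,fy=7,interpolation=cv2.INTER_CUBIC))
```

```text
model a 0.558 r 0.1769
pose [0.4964 0.101  0.1855] yaw 170.52 tilt 1.1 F [-0.7  0.1 -2.9] loc [-2.733e-01  2.000e-04  6.050e-02]
roll needed 0.4
[-3.5, -0.2, 3.8] 
[4.2, 0.0, 7.5] 
[3.8, 0.0, 7.7] 
[3.4, 0.0, 7.9]
```

View pics/s23.png

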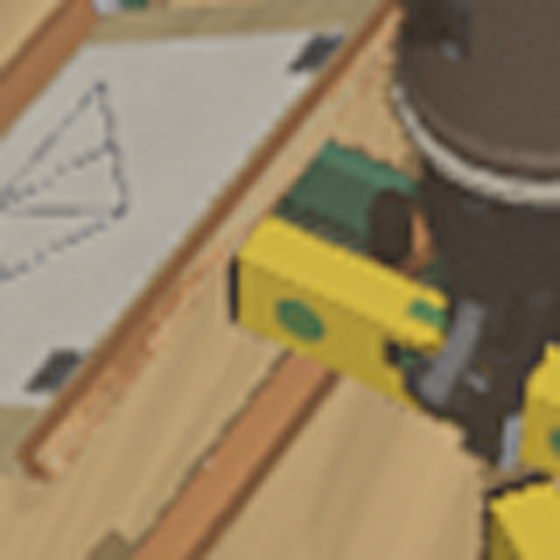

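Emit:
move_arm:
  commands:
    - {"translation":[2,0,5],"roll":0,"gripper":0}
    - {"translation":[3,0,6],"roll":0,"gripper":0}
    - {"translation":[3,0,6],"roll":0,"gripper":0}
    - {"translation":[3,0,6],"roll":0,"gripper":0}
    - {"translation":[3,0,6],"roll":0,"gripper":0}
    - {"translation":[0,0,0],"roll":0,"gripper":0}

```text
t: 17.38
ee_pos: [0.4806, 0.1032, 0.1519]
tcp_rot: [0.258, 3.113, -0.005]
ft_force: [-0.1, 0.6, -3.4]
grip_width: 0.245
```

Run:
```python
from h import *
cur()
steps([])
s=robot.capture("side");t=robot.capture("top")
cv2.imwrite("pics/s24.png",cv2.resize(s[190:270,260:340,::-1],None,fx=7,fy=7,interpolation=cv2.INTER_CUBIC))
cv2.imwrite("pics/t24.png",t[:,:,::-1])
```

```text
model a 0.347 r 0.1779
pose [0.4806 0.1032 0.1519] yaw 170.52 tilt 1.06 F [-0.1  0.6 -3.4] loc [-0.2893 -0.0003  0.0269]
```

View pics/s24.png

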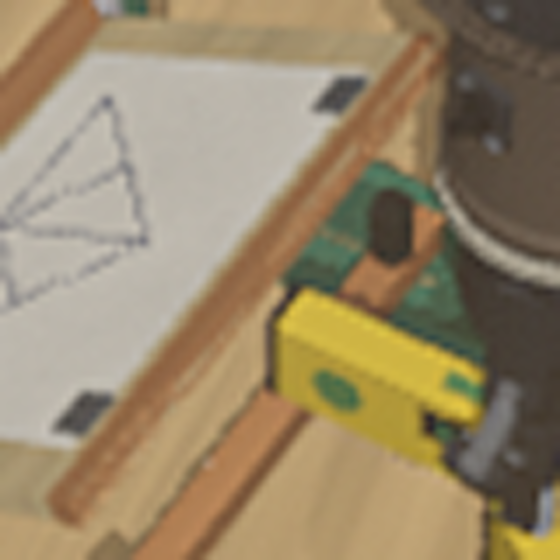

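View pics/t24.png

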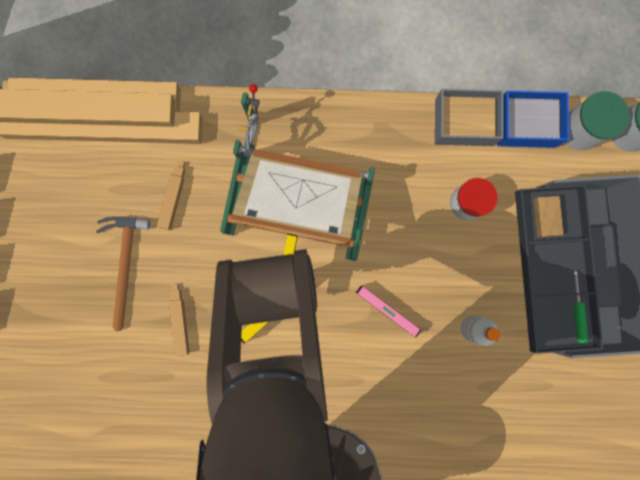

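Run:
```python
from h import *
C=back("top",(415,240),.0225)[0];print(C,loc(C)+[.09,0,0])
for nm,px,z in(("tin",(463,200),.05),("bottle",(470,330),.05),("pinkA",(357,287),.04),("pinkB",(420,335),.04)):print(nm,back("top",px,z)[0].round(3))
d=np.array([np.cos(HP[2]),np.sin(HP[2]),0])
g=C-.031*d;print("tcp tgt",g,"ends",C+.09*d,C-.09*d, [ (loc(C+k*d)+[.09,0,0]).round(3) for k in(-.09,.09)])
```

```text
[ 0.60018199 -0.21495399  0.0225    ] [-0.02680036 -0.29325607 -0.1025    ]
tin [ 0.699 -0.327  0.05 ]
bottle [ 0.384 -0.345  0.05 ]
pinkA [ 0.48  -0.072  0.04 ]
pinkB [ 0.368 -0.227  0.04 ]
tcp tgt [ 0.56964276 -0.209629    0.0225    ] ends [ 0.68884426 -0.23041363  0.0225    ] [ 0.51151971 -0.19949434  0.0225    ] [array([-0.117, -0.293, -0.103]), array([ 0.063, -0.293, -0.103])]
```

Emit:
move_arm:
  commands:
    - {"translation":[12,0,2],"roll":0,"gripper":0}
    - {"translation":[15,0,0],"roll":0,"gripper":0}
    - {"translation":[15,0,0],"roll":0,"gripper":0}
    - {"translation":[0,0,-25],"roll":0,"gripper":0}
    - {"translation":[0,0,-30],"roll":0,"gripper":0}
    - {"translation":[0,0,-30],"roll":0,"gripper":0}
    - {"translation":[0,0,-20],"roll":0,"gripper":0}
    - {"translation":[0,0,0],"roll":0,"gripper":0}

```text
t: 18.15
ee_pos: [0.4378, 0.111, 0.2599]
tcp_rot: [0.258, 3.11, -0.005]
ft_force: [0.1, -0.0, -1.4]
grip_width: 0.241
```

Run:
```python
from h import *
steps([[.565,-.19,.26]],170.1,9)
```

```text
pose [0.4378 0.111  0.2599] yaw 170.51 tilt 1.21 F [ 0.1 -0.  -1.4] loc [-0.3328  0.      0.1349]
roll needed 0.4
[-19.5, -30.7, 0.4] [-19.5, -30.7, 0.4] [-19.5, -30.7, 0.4] [-19.5, -30.7, 0.4] [-19.5, -30.7, 0.4] [-19.5, -30.7, 0.4] [-19.5, -30.7, 0.4] [-19.5, -30.7, 0.4] [-19.5, -30.7, 0.4]
```

Emit:
move_arm:
  commands:
    - {"translation":[0,-30,-5],"roll":0,"gripper":0}
    - {"translation":[0,-35,-5],"roll":0,"gripper":0}
    - {"translation":[-5,-35,0],"roll":0,"gripper":0}
    - {"translation":[-5,-35,0],"roll":0,"gripper":0}
    - {"translation":[-25,-30,0],"roll":0,"gripper":0}
    - {"translation":[-28,-28,0],"roll":0,"gripper":0}
    - {"translation":[-28,-28,0],"roll":0,"gripper":0}
    - {"translation":[-28,-28,0],"roll":0,"gripper":0}
    - {"translation":[-25,-25,0],"roll":0,"gripper":0}
    - {"translation":[0,0,0],"roll":0,"gripper":0}

```text
t: 18.98
ee_pos: [0.5395, -0.1958, 0.2722]
tcp_rot: [0.249, 3.102, -0.005]
ft_force: [-1.8, 0.8, -2.6]
grip_width: 0.242
```

Run:
```python
from h import *
steps([[.565,-.19,.17],[.565,-.19,.10],[.565,-.19,.05],[.565,-.19,.02]],170.1)
```

```text
pose [ 0.5395 -0.1958  0.2722] yaw 170.82 tilt 1.73 F [-1.8  0.8 -2.6] loc [-0.1799 -0.2848  0.1472]
roll needed 0.7
[-21.2, 9.8, 102.9] 
[2.1, 0.0, 70.0] 
[1.5, 0.0, 50.0] 
[0.9, 0.0, 30.0]
```

Emit:
move_arm:
  commands:
    - {"translation":[-7,3,30],"roll":0,"gripper":0}
    - {"translation":[-7,3,30],"roll":0,"gripper":0}
    - {"translation":[-7,3,30],"roll":0,"gripper":0}
    - {"translation":[0,0,30],"roll":0,"gripper":0}
    - {"translation":[0,0,30],"roll":0,"gripper":0}
    - {"translation":[0,0,20],"roll":0,"gripper":0}
    - {"translation":[0,0,0],"roll":0,"gripper":0}

```text
t: 19.57
ee_pos: [0.5707, -0.1962, 0.0922]
tcp_rot: [0.257, 3.097, -0.008]
ft_force: [-1.5, 1.5, -2.8]
grip_width: 0.245
```

Run:
```python
from h import *
steps([[.565,-.19,.05],[.565,-.19,.02]],170.1)
s=robot.capture("side");cv2.imwrite("pics/s25.png",cv2.resize(s[100:300,240:460,::-1],None,fx=3,fy=3))
```

```text
pose [ 0.5707 -0.1962  0.0922] yaw 170.52 tilt 1.99 F [-1.5  1.5 -2.8] loc [-0.1491 -0.2798 -0.0328]
roll needed 0.4
[8.1, 5.2, 41.9] 
[1.0, 0.1, 30.0]
```

View pics/s25.png

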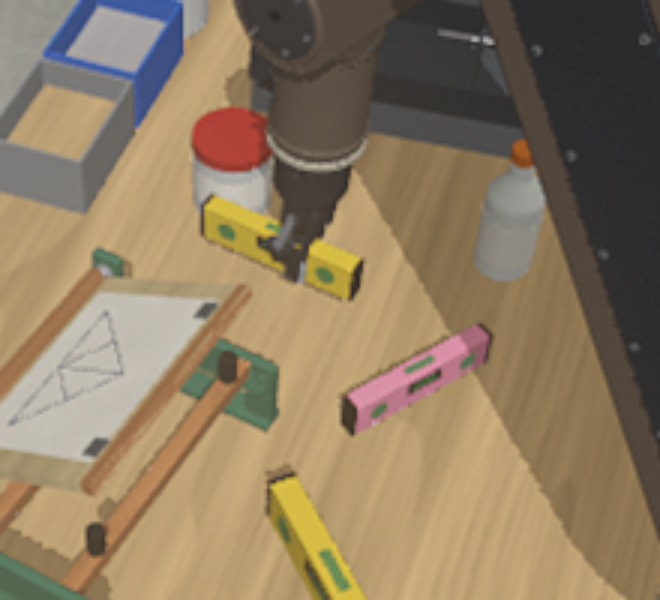

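Emit:
move_arm:
  commands:
    - {"translation":[4,3,20],"roll":0,"gripper":0}
    - {"translation":[3,2,18],"roll":0,"gripper":0}
    - {"translation":[0,0,10],"roll":0,"gripper":0}
    - {"translation":[0,0,8],"roll":0,"gripper":0}
    - {"translation":[0,0,5],"roll":0,"gripper":0}
    - {"translation":[0,0,0],"roll":0,"gripper":0}

```text
t: 20.12
ee_pos: [0.5717, -0.1927, 0.0364]
tcp_rot: [0.256, 3.087, -0.013]
ft_force: [-1.1, 0.5, -2.8]
grip_width: 0.243
```

Run:
```python
from h import *
steps([[.565,-.19,.02]],170.1)
s=robot.capture("side");cv2.imwrite("pics/s26.png",cv2.resize(s[150:230,290:380,::-1],None,fx=7,fy=7))
print(robot.state()["ft_force"])
```

```text
pose [ 0.5717 -0.1927  0.0364] yaw 170.52 tilt 2.56 F [-1.1  0.5 -2.8] loc [-0.1487 -0.2762 -0.0886]
roll needed 0.4
[7.8, 1.6, 16.1] 
[ 0.78005938  0.31130296 -2.4715325 ]
```

View pics/s26.png

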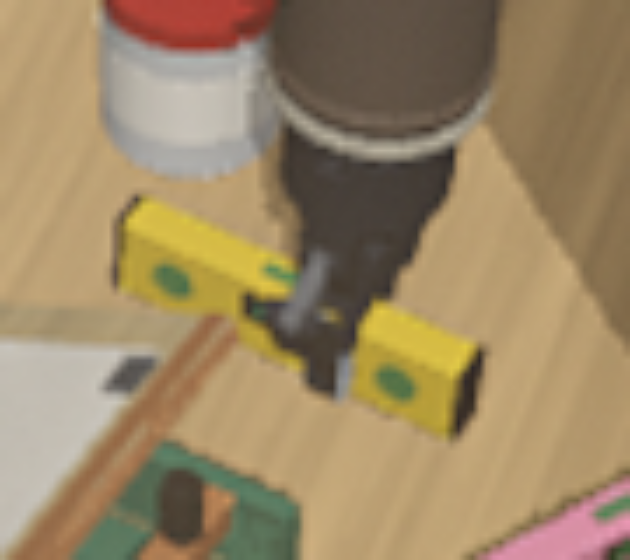

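Emit:
move_arm:
  commands:
    - {"translation":[2,0,5],"roll":0,"gripper":0}
    - {"translation":[2,0,5],"roll":0,"gripper":0}
    - {"translation":[0,0,4],"roll":0,"gripper":0}
    - {"translation":[0,0,0],"roll":0,"gripper":0}

```text
t: 20.5
ee_pos: [0.5701, -0.1932, 0.0242]
tcp_rot: [0.256, 3.082, -0.015]
ft_force: [-0.4, 0.5, -2.5]
grip_width: 0.247
```

Emit:
move_arm:
  commands:
    - {"translation":[0,0,3],"roll":0,"gripper":0}
    - {"translation":[0,0,2],"roll":0,"gripper":0}
    - {"translation":[0,0,0],"roll":0,"gripper":0}

```text
t: 20.75
ee_pos: [0.5704, -0.1933, 0.0187]
tcp_rot: [0.256, 3.082, -0.015]
ft_force: [-0.6, -0.8, -2.2]
grip_width: 0.246
```

Emit:
move_arm:
  commands:
    - {"translation":[0,0,2],"roll":0,"gripper":0}
    - {"translation":[0,0,0],"roll":0,"gripper":0}

```text
t: 20.92
ee_pos: [0.5706, -0.1933, 0.0165]
tcp_rot: [0.256, 3.082, -0.015]
ft_force: [0.4, 0.5, -2.9]
grip_width: 0.25
```

Emit:
move_arm:
  commands:
    - {"translation":[0,0,0],"roll":0,"gripper":0.4}
    - {"translation":[0,0,0],"roll":0,"gripper":0.55}
    - {"translation":[0,0,0],"roll":0,"gripper":0.55}
    - {"translation":[0,0,0],"roll":0,"gripper":0.6}

```text
t: 21.25
ee_pos: [0.5713, -0.1936, 0.0171]
tcp_rot: [0.256, 3.081, -0.016]
ft_force: [0.3, -0.6, -0.3]
grip_width: 0.603
```

Run:
```python
from h import *
s=robot.capture("side");cv2.imwrite("pics/s27.png",cv2.resize(s[150:230,290:380,::-1],None,fx=7,fy=7))
w=robot.capture("wrist");cv2.imwrite("pics/w27.png",w[:,:,::-1])
```

```text
(no output)
```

View pics/s27.png

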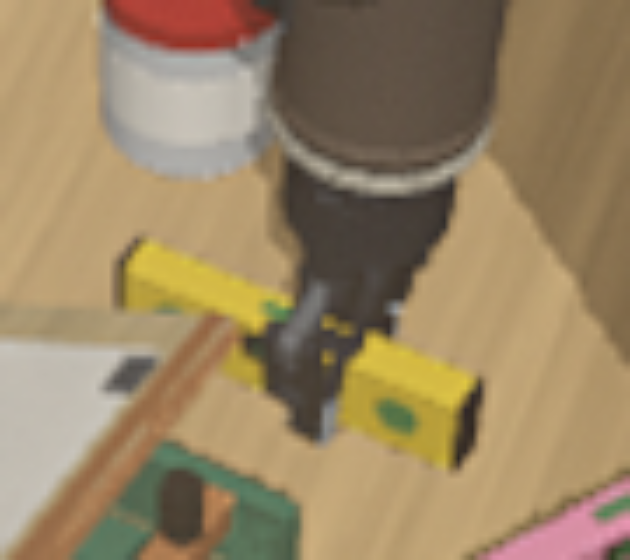

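View pics/w27.png

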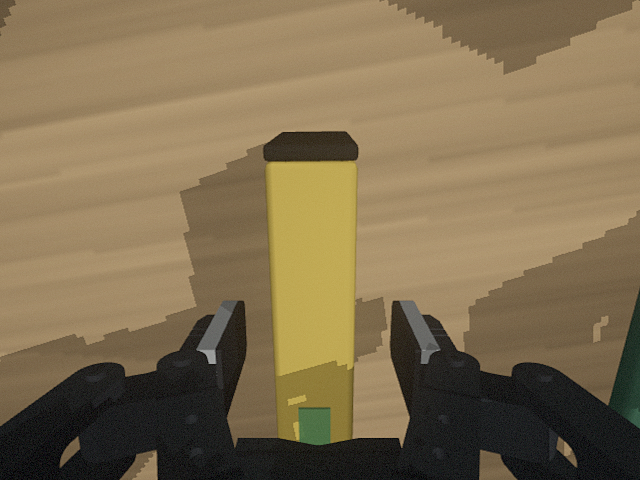

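Released and standing on the shelf; retreat straight up.

Emit:
move_arm:
  commands:
    - {"translation":[0,0,-10],"roll":0,"gripper":0.6}
    - {"translation":[0,0,-20],"roll":0,"gripper":0.6}
    - {"translation":[0,0,-30],"roll":0,"gripper":0.6}
    - {"translation":[0,0,-40],"roll":0,"gripper":0.6}
    - {"translation":[0,0,-40],"roll":0,"gripper":0.6}
    - {"translation":[10,0,-40],"roll":0,"gripper":0.6}
    - {"translation":[20,0,-30],"roll":0,"gripper":0.6}
    - {"translation":[30,0,-20],"roll":0,"gripper":0.6}
    - {"translation":[30,0,0],"roll":0,"gripper":0.6}
    - {"translation":[0,0,0],"roll":0,"gripper":0.6}

```text
t: 22.18
ee_pos: [0.4675, -0.1743, 0.2574]
tcp_rot: [0.254, 3.079, -0.018]
ft_force: [1.4, -0.2, -0.6]
grip_width: 0.6
```

Run:
```python
from h import *
s=robot.capture("side");t=robot.capture("top");print(robot.state()["ee_pos"],robot.state()["t"])
cv2.imwrite("pics/s28.png",s[:,:,::-1]);cv2.imwrite("pics/t28.png",t[:,:,::-1])
for c,im in(("top",t),):
  for r in robot.regions_of(c,"level_mid"):
    m=max(cv2.findContours(r["pixels"].astype('uint8'),0,2)[0],key=cv2.contourArea)
    b=cv2.boxPoints(cv2.minAreaRect(m));print(r["score"],[(loc(q)+[.09,0,0]).round(3).tolist() for q in back(c,b,.045)])
cv2.imwrite("pics/c28.png",cv2.resize(s[190:270,260:340,::-1],None,fx=7,fy=7,interpolation=cv2.INTER_CUBIC))
```

```text
[ 0.47161309 -0.17558654  0.2576192 ] 22.2833
0.94 [[-0.338, 0.091, -0.08], [-0.152, -0.046, -0.08], [-0.17, -0.071, -0.08], [-0.356, 0.066, -0.08]]
0.69 [[-0.127, -0.261, -0.08], [0.055, -0.257, -0.08], [0.056, -0.287, -0.08], [-0.126, -0.291, -0.08]]
0.55 [[-0.181, -0.168, -0.08], [-0.159, -0.18, -0.08], [-0.207, -0.276, -0.08], [-0.229, -0.265, -0.08]]
```

View pics/s28.png

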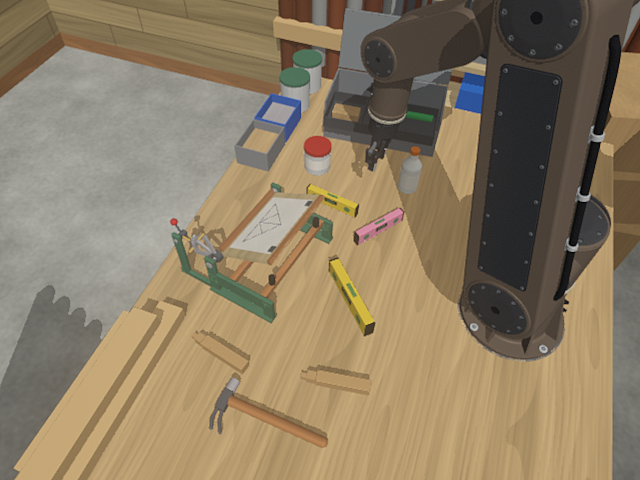

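View pics/c28.png

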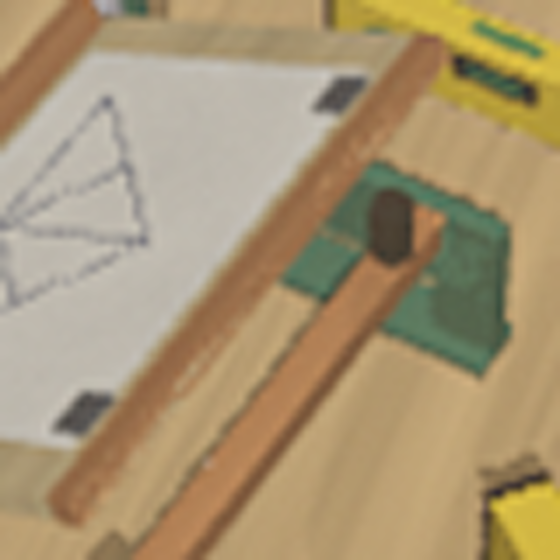

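View pics/t28.png

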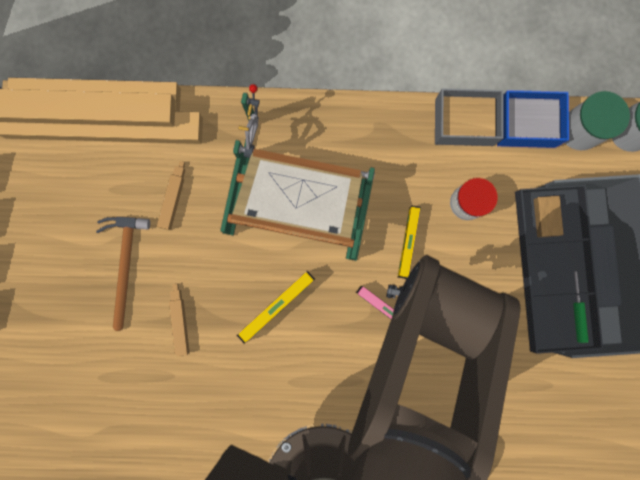

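Run:
```python
from station import robot
print(robot.hand_in())
```

```text
the job is handed in; nothing more can be done
None
```

The job is handed in. My last checks show the board propped in its second notch and the level on the shelf, clear of the stand; the hand-in gave no verdict.

**What I did**
- I lifted the yellow level out of the stand and used it, still held in the gripper, as a prop under the board's edge.
- I raised the board to about 1.33 rad, and the red ball swung over, showing the pawl was out.
- I lowered it again on the level. It stopped by itself at about 0.17 rad with the pawl still out, so I pressed its edge gently down with the level. It then lay flat and the ball flipped back, showing the pawl was in.
- I lifted it to about 0.56 rad, let it settle, and stood the level on the shelf to the right of the stand.

**Last checks (t ≈ 22 s)**
- **Board:** it measures about 0.44 rad from the clips on its paper and looks the same as before I moved away.
- **Level:** both ends are at about y −0.27 m in the stand frame, against the limit of −0.158 m. It stands upright on its edge.
- **Other things:** the tin, bottle, pegs and hammer look unmoved in the pictures; I did not measure them. The gripper is clear of everything.

**What disagreed:** the level slipped slightly in pitch in the grip while carrying the board, so my lowering model read about 0.1 rad off near flat. I corrected for that from the pictures.

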